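Dibbers into the bench holder

ROBOT

A 7-joint arm with a two-finger parallel gripper is mounted at the origin on the work surface. World frame = base frame: x ahead of the robot, y to its left, z up, the work surface at z = 0. Lengths are in m, angles in rad, forces in N, time in s.
With the tool pointing down it reaches from about 0.4 to 0.85 m from the base axis. Payload 10.4 kg.
Tool frame: the origin (TCP) lies midway between the tips of the shut fingers; the grasp point (between the pads) lies r.grip_point_offset behind it (r.grip_point_offset is the distance from the TCP to the grasp point, in m); z points along the fingers, y is the line along which they close (so a half turn about z gives the same grasp; the last joint's range is limited). The gripper opens to 87 mm and grips with 3 to 60 N. Pads are 19 mm wide; open, the fingers measure 117 mm over their backs; the gripper's body (75 mm by 190 mm) begins 51 mm behind the grasp point.
Start: joints at [1.078, 0.332, -0.065, 1.46, 0.022, 1.35, -0.088], TCP at [0.283, -0.557, 0.223] pointing down, gripper open.
Joint ranges: [-2.6, 2.6], [-0.5, 2.12], [-1.47, 1.34], [0.16, 2.42], [-1.27, 4.41], [0.06, 2.06], [-2.6, 2.6]. Speed limits (rad/s): [2.22, 2.22, 2.79, 2.79, 3.14, 3.14, 3.14].

INTERFACE

Orientations are given as a unit quaternion [x, y, z, w].
In Python, from bench import r gives the robot as it stands.
- The arm moves only by the tool play_rows, never from a script. Its arguments are lists of equal length, an entry for each row: "claw": the closure, from 0 (fully open) to 1 (shut); "delta_pos": the shift along the tool's x, y, z scaled (see below), a list of three; "delta_rot": the turn, a rotation vector about the tool's x, y, z scaled (see below), a list of three. A call has 1 to 8 rows; each row shifts and turns the commanded pose from where the row before left it, along the tool's axes as they then stand; what a row does not reach is not made up. The controller multiplies each number of a shift by 200 mm and each number of a turn by pi rad. A row lasts 1/10 s, in which the tool goes at most 50 mm and 8.59 degrees, less where a joint would pass 70% of its speed; a pose out of reach is approached as far as the arm can. A call with a number of a shift or a turn outside -1 to 1 is refused whole. A call with a gripper value outside its range is refused whole. The fingers move at their own pace and stop on an object; "squeeze" is the grip in N (left out, the last holds). Time passes only in rows, so rows that do not move let the fingers close. It gives the time, the measured TCP pose, the force, the opening and the grip force at its end, in the units of the state.
- r.read_state(): the state, without advancing time (a new reading comes with each control period).
- r.camera(name): name is "scene" or "top"; returns a dict with "pixels" (480x640x3 uint8, red, green, blue), "camera_matrix" (3x3 intrinsics, pixels), "D" ([k1, k2, p1, p2, k3] as OpenCV has them; the pictures are not rectified), "cam_to_world" (4x4, takes a point from camera to world coordinates). Camera axes: x right, y up, looking along -z (the intrinsics and any distortion apply to the point x, -y, -z); pixel columns grow to the right and rows downward; lengths in m; the calibration is good to about 2 mm. A picture is of the moment at which its call begins. There is no depth.
- r.close_job(): hands the job in; it is judged then, once.
The state is a dict: "time": time; "joint_positions": joint angles; "joint_vel": joint speeds; "joint_torque": joint torques, N m; "ee_pos": TCP position; "eef_rot": TCP orientation; "ft_force": force on the tool from outside, world axes, zero at the start; "torque": the same for the moment, N m; "width": finger opening in m; "grip_force": force on a finger pad.
Only numpy, scipy, OpenCV 4.12 (cv2) and the standard library are available. Lean on these libraries where they do the work, as an engineer would, in place of code of your own. Each camera call takes 0.05 s, during which the arm holds its last target. There are 200 camera calls.

TASK

Stand the two dibbers from the potting bench point down in the plywood holder, the thick one in the wide tube and the slim one in the narrow tube. Lower each until you feel its point on the tube's floor before you let go of it; do not drop it in. Leave the other things on the bench where they are.

Things in the scene. Friction and masses are not known exactly. Their poses are not given: they have to be found in the camera images.
- thick_dibber: thick wooden dibber: square handle 28 x 28, 120 long, then a round dark steel point 70 long tapering from 23 across to 10 across; 190 in all, about 130 g. Starts lying, roughly across the bench, point to the left. Origin on its axis at mid-length (handle from x = -95 to 25); x towards the point, y and z normal to the handle faces (z up at the start)
- thick_dibber_point (a point): the very point of the thick dibber, on its axis 95 from the body's origin
- slim_dibber: slim wooden dibber: square handle 18 x 18, 130 long, then a round dark steel point 55 long tapering from 15 across to 6 across; 185 in all, about 60 g. Starts lying, point to the right. Origin and axes as on the thick one (the handle runs from x = -92.5 to 37.5)
- slim_dibber_point (a point): the very point of the slim dibber, on its axis 92.5 from the body's origin
- holder: fixed plywood holder 95 high: two upright square tubes, open above, walls 5, 75 apart between centres in a row along its y. Origin under the middle of the row, z up, x normal to the row. (Fixed stacks of black seedling trays, up to 141 high, line both sides of the bench, beyond 600 left and right of the robot, and trays of seedlings its far edge, beyond 900)
- wide_well (a point): centre of the mouth of the wide tube (holder's +y side), inside 36 x 36, floor 90 below this point; z up
- narrow_well (a point): centre of the mouth of the narrow tube (holder's -y side), inside 26 x 26, floor 90 below this point; z up
- bowl: steel bowl, 130 across, 55 high; origin under its centre
- float: soil float: wooden plate 160 x 90 x 6 with a red handle along it, 61 high; origin under its centre, x along the handle
- pot_a: small terracotta pot, 64 across, 60 high; origin under its centre
- pot_b: small terracotta pot, like the other
- jar: glass jar, 68 across, 85 high; origin under its centre
- scoop: spoon-shaped seed scoop, lying, 160 long, under 30 high; origin under its middle, handle towards its -x
- label_pad: flat yellow block of plant labels, 75 x 50 x 14; origin under its centre
- feed_bottle: white bottle, 72 across, 190 high; origin under its centre
Mind the look-alikes: they are no part of the job. Leave any pink or white look-alike of the thick_dibber alone.

How it is judged:
By the outcome, as a careful person would: the job done as asked, in the order asked, and still so for the second after the job is handed in, with the robot touching nothing.
It also fails if it takes over 64 s, if anything falls off the work surface, if the arm or the gripper's body presses on something with over 40 N, if the wrist force passes 120 N, or if a joint passes its speed limit or range.

## Working session

There is one attempt and no reset: what is moved stays moved. The work goes in short steps, Python scripts to look and compute and a tool call to move; the robot and the scene stay as the last step left them, time stands still between calls to the robot, and variables do not carry over. Pictures are saved under pics/ and viewed, at most 10 in all, crops included, and the job is handed in when it is done.

Besides the shell and the picture viewer there is one more tool, called after ">>>" as a command line: name --argument value ..., lists and objects as JSON in quotes. play_rows: Moves the arm, as the interface text tells. Shifts and turns lie within -1 to 1; 1 stands for 200 mm of shift or pi rad of turn. Its arguments: {"type":"object","properties":{"claw":{"type":"array"},"delta_pos":{"type":"array"},"delta_rot":{"type":"array"},"squeeze":{"type":"number"}},"required":["claw","delta_pos","delta_rot"]}

```bash
ls; mkdir -p pics
python3 - <<'E'
from bench import r
import cv2,numpy as np,pickle
for n in("scene","top"):
    c=r.camera(n);cv2.imwrite(f"pics/{n}0.png",c["pixels"][:,:,::-1]);pickle.dump(c,open(f"{n}0.pkl","wb"))
    print(n,c["camera_matrix"].tolist(),c["D"],np.round(c["cam_to_world"],3).tolist())
print(r.read_state(),r.grip_point_offset)
E
```

```text
pics
scene [[524.9922693166496, 0.0, 324.2344522892782], [0.0, 524.9922693166496, 243.56184202523312], [0.0, 0.0, 1.0]] [0.00476763 0.         0.         0.         0.        ] [[-0.813, -0.447, 0.373, 0.977], [0.582, -0.626, 0.52, 0.622], [0.001, 0.639, 0.769, 0.987], [0.0, 0.0, 0.0, 1.0]]
top [[555.6467395459496, 0.0, 326.56966694576715], [0.0, 555.6467395459496, 227.81026090484957], [0.0, 0.0, 1.0]] [-0.05509959  0.          0.          0.          0.        ] [[-0.021, 0.996, -0.084, 0.392], [-1.0, -0.022, -0.01, 0.027], [-0.012, 0.084, 0.996, 1.414], [0.0, 0.0, 0.0, 1.0]]
{'time': 0.1, 'joint_positions': array([ 1.07839994,  0.33276964, -0.06471519,  1.46087535,  0.02160963,
        1.34989929, -0.08853915]), 'joint_vel': array([-0.00023008,  0.00082043,  0.00017039, -0.00372828,  0.00152716,
        0.00110375, -0.00191911]), 'joint_torque': array([ 1.35799743e-03, -6.24545932e+01,  2.47389043e-02, -3.90719926e+01,
       -6.13380969e-02,  3.66320671e-02,  1.02865556e-04]), 'ee_pos': array([ 0.28278167, -0.55697115,  0.22184931]), 'eef_rot': array([ 9.72538207e-01,  2.32742436e-01, -1.76500722e-04, -6.02534849e-04]), 'ft_force': array([ 0.51914271, -0.80946934,  0.08200215]), 'torque': array([ 0.01153096,  0.03528032, -0.02272638]), 'grip_force': 0.0, 'width': 0.08691336597434714} 0.0187
```

View pics/scene0.png

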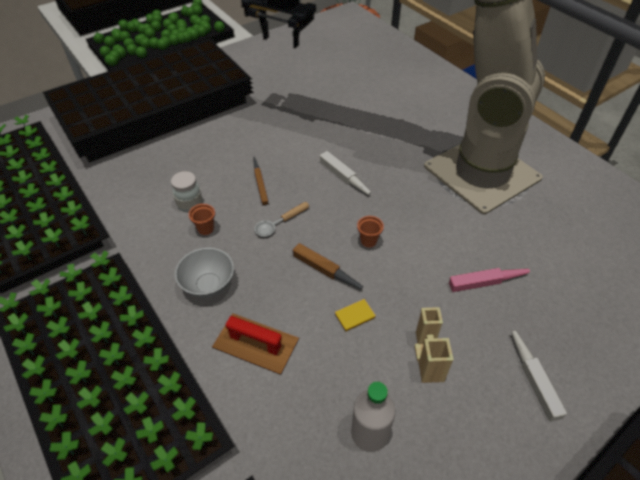

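View pics/top0.png

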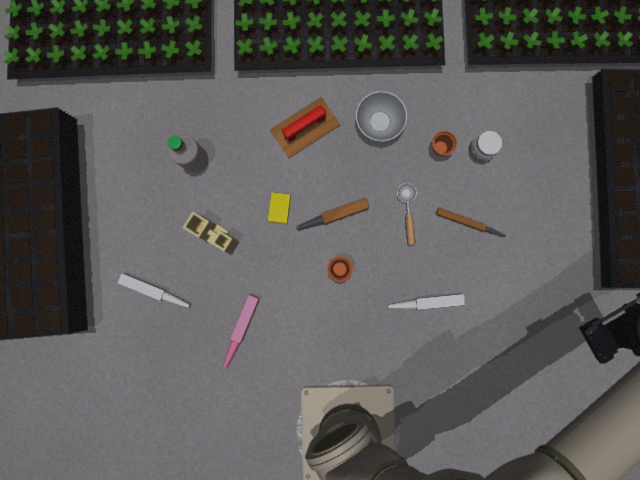

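The scene and top views show the thick dibber at about (333,215) in the top image, with its point left at (298,228). The slim one is at (470,222), point right at (504,235). The holder is at (210,232), and in the scene view its wide tube is the near one at (436,350). The pink and white look-alikes are lower in the top view.

```bash
cat > h.py <<'E'
import cv2,numpy as np,pickle
def ray(c,uv):
    p=cv2.undistortPoints(np.float64(uv).reshape(-1,1,2),c["camera_matrix"],c["D"])[:,0]
    T=np.array(c["cam_to_world"]);d=np.c_[p[:,0],-p[:,1],-np.ones(len(p))]@T[:3,:3].T
    return T[:3,3],d
def plane(c,uv,z):
    o,d=ray(c,uv);return o+d*((z-o[2])/d[:,2])[:,None]
def proj(c,P):
    T=np.linalg.inv(c["cam_to_world"]);q=np.atleast_2d(P)@T[:3,:3].T+T[:3,3];q=q*[1,-1,-1]
    return cv2.projectPoints(q,np.zeros(3),np.zeros(3),c["camera_matrix"],c["D"])[0][:,0]
E
python3 - <<'E'
from h import *
for n,box in(("top",{"thick":(290,190,380,240),"slim":(430,200,515,245)}),("scene",{"thick":(285,235,370,298),"slim":(245,150,275,210)})):
    c=pickle.load(open(n+"0.pkl","rb"));im=c["pixels"];hsv=cv2.cvtColor(im,cv2.COLOR_RGB2HSV)
    for k,(a,b,e,f) in box.items():
        s=hsv[b:f,a:e];m=((s[...,1]>90)&((s[...,0]<20))).astype(np.uint8)
        nn,l,st,ce=cv2.connectedComponentsWithStats(m);i=1+st[1:,4].argmax()
        pts=np.argwhere(l==i)[:,::-1]+[a,b]
        W=plane(c,pts,.014 if k=="thick" else .009)[:,:2]
        rc=cv2.minAreaRect((W*1000).astype(np.float32))
        print(n,k,st[i],"rect mm",np.round(rc[0],1),np.round(rc[1],1),round(rc[2],1),"centroid",W.mean(0).round(4))
        g=im[b:f,a:e].astype(int).sum(2);bg=np.median(g)
        d=(g<bg-70)&(l!=i)
        P=plane(c,np.argwhere(d)[:,::-1]+[a,b],.007)[:,:2]
        box_=cv2.boxPoints(rc); 
        cw=np.array(rc[0])/1000;u=P.mean(0)-cw;L=np.max(rc[1]);sh=cv2.boxPoints(rc)
        e0=sh[1]-sh[0];e1=sh[2]-sh[1];ax=e0 if np.linalg.norm(e0)>np.linalg.norm(e1) else e1
        ax=ax/np.linalg.norm(ax);ax=ax if ax@u>0 else -ax
        t=(P-cw)@ax;print("  axis",ax.round(3),"yaw",np.degrees(np.arctan2(ax[1],ax[0])).round(1),"tip reach from handle centre",t.max().round(3))
c=pickle.load(open("top0.pkl","rb"));a=c["pixels"][205:260,175:245,::-1];a=cv2.resize(a,None,fx=5.5,fy=5.5,interpolation=cv2.INTER_CUBIC)
d=pickle.load(open("scene0.pkl","rb"))["pixels"][300:390,400:470,::-1];d=cv2.resize(d,None,fx=5.5,fy=5.5,interpolation=cv2.INTER_CUBIC)
o=np.zeros((500,800,3),np.uint8);o[:a.shape[0],:385]=a;o[:495,400:785]=d;cv2.imwrite("pics/crop.png",o)
E
```

```text
top thick [ 31   8  48  26 525] rect mm [552.7  -5.5] [ 28.1 120.4] 18.5 centroid [ 0.5527 -0.0052]
  axis [-0.317  0.948] yaw 108.5 tip reach from handle centre 0.131
top slim [  7   8  49  23 356] rect mm [ 524.4 -300.6] [130.   17.9] 68.5 centroid [ 0.5245 -0.3003]
  axis [-0.367 -0.93 ] yaw -111.5 tip reach from handle centre 0.119
scene thick [  8   9  46  35 672] rect mm [552.1  -5.9] [ 39.4 126.8] 18.4 centroid [ 0.5525 -0.0063]
  axis [-0.316  0.949] yaw 108.4 tip reach from handle centre 0.133
scene slim [ 10  18  13  37 221] rect mm [ 524.1 -301.7] [141.7  15.9] 68.4 centroid [ 0.5248 -0.2996]
  axis [-0.369 -0.93 ] yaw -111.6 tip reach from handle centre 0.119
```

View pics/crop.png

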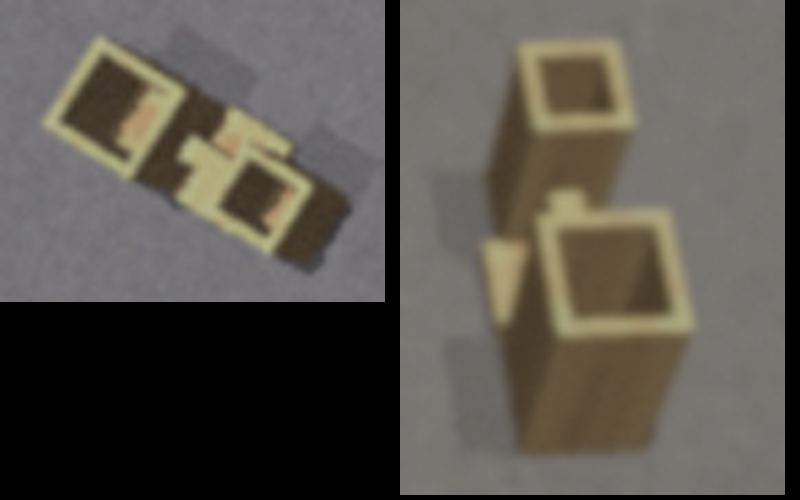

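The crop shows both mouths clearly. Wide rim corners in the top crop are about (100,40), (186,92), (130,178) and (45,125), and the narrow tube is at about (260,200). In the scene crop the near, larger tube is the wide one.

Run:
```python
from h import *
T=pickle.load(open("top0.pkl","rb"));S=pickle.load(open("scene0.pkl","rb"))
q={"topW":(T,[(100,38),(187,92),(131,180),(44,125)],(175,205)),"topN":(T,[(246,141),(313,186),(270,254)],(175,205)),
"scW":(S,[(138,211),(269,211),(292,330),(159,336)],(400,300)),"scN":(S,[(118,42),(218,40),(235,128),(130,131)],(400,300))}
for k,(c,p,o) in q.items():
    uv=(np.array(p)+.5)/5.5-.5+o;W=plane(c,uv,.095)[:,:2]
    cen=W.mean(0) if len(W)==4 else (W[0]+W[2])/2
    e=np.diff(W,axis=0);print(k,W.round(4).tolist(),"cen",cen.round(4),"edges",np.linalg.norm(e,axis=1).round(4),"yaw",np.degrees(np.arctan2(e[:,1],e[:,0])).round(1))
```

```text
topW [[0.5496, 0.3611], [0.525, 0.3229], [0.4871, 0.3476], [0.512, 0.3858]] cen [0.5184 0.3544] edges [0.0455 0.0452 0.0456] yaw [-122.7  146.9   57. ]
topN [[0.503, 0.2971], [0.4827, 0.2679], [0.4536, 0.2869]] cen [0.4783 0.292 ] edges [0.0355 0.0348] yaw [-124.8  146.9]
scW [[0.5254, 0.3238], [0.4881, 0.3504], [0.514, 0.3881], [0.5522, 0.3635]] cen [0.5199 0.3565] edges [0.0458 0.0457 0.0454] yaw [144.5  55.5 -32.7]
scN [[0.4838, 0.2678], [0.4535, 0.2884], [0.4744, 0.3191], [0.5057, 0.2982]] cen [0.4793 0.2934] edges [0.0366 0.0371 0.0376] yaw [145.8  55.7 -33.6]
```

```bash
cat >> h.py <<'E'
from scipy.spatial.transform import Rotation as Ro
def toolR(heading,down,xsign=1,yaw=None):
    """tool z heading (deg) and degrees below horizontal; tool y horizontal. x = xsign * downward-ish"""
    a,b=np.radians([heading,down]);z=np.array([np.cos(a)*np.cos(b),np.sin(a)*np.cos(b),-np.sin(b)])
    y=xsign*np.array([-np.sin(a),np.cos(a),0]);x=np.cross(y,z)
    return Ro.from_matrix(np.c_[x,y,z])
def rows(s,p,R,n):
    R0=Ro.from_quat(s["eef_rot"]);rel=R0.inv()*R;w=rel.as_rotvec()/n;Rd=Ro.from_rotvec(w).as_matrix()
    S=sum(np.linalg.matrix_power(Rd,k) for k in range(n));pd=np.linalg.solve(S,R0.inv().apply(np.array(p)-s["ee_pos"]))
    print(n,"rows pos",np.round(pd/.2,4).tolist(),"rot",np.round(w/np.pi,4).tolist(),"| per row mm %.1f deg %.2f"%(1e3*np.linalg.norm(pd),np.degrees(np.linalg.norm(w))))
E
python3 - <<'E'
from h import *; from bench import r
R=toolR(-71.5,90)
print(R.as_matrix().round(2))
rows(r.read_state(),[.555,-.02,.22],R,16)
E
```

```text
[[-0.32  0.95  0.  ]
 [ 0.95  0.32 -0.  ]
 [-0.    0.   -1.  ]]
16 rows pos [0.2048, 0.0073, 0.0006] rot [-0.0, -0.0, -0.0283] | per row mm 41.0 deg 5.10
```

>>> play_rows --claw '[0,0,0,0,0,0,0,0]' --delta_pos '[[0.205,0.007,0],[0.205,0.007,0],[0.205,0.007,0],[0.205,0.007,0],[0.205,0.007,0],[0.205,0.007,0],[0.205,0.007,0],[0.205,0.007,0]]' --delta_rot '[[0,0,-0.0283],[0,0,-0.0283],[0,0,-0.0283],[0,0,-0.0283],[0,0,-0.0283],[0,0,-0.0283],[0,0,-0.0283],[0,0,-0.0283]]' --squeeze 30

```text
time: 0.9
ee_pos: [0.5196, -0.3374, 0.222]
eef_rot: [0.83, 0.558, -0.0, -0.0]
ft_force: [0.9, -0.1, -0.4]
width: 0.0868
grip_force: 0.0
```

```bash
python3 -c "
from bench import r;import pickle
s=r.read_state();pickle.dump(s,open('s1.pkl','wb'));print(s['ee_pos'],s['eef_rot'],s['joint_positions'].round(4))"
```

```text
[ 0.51960003 -0.33744575  0.22202013] [ 8.29612261e-01  5.58339856e-01 -1.07188264e-04 -2.98600378e-04] [ 0.751   0.3398 -0.318   1.4636  0.1067  1.3559  0.0411]
```

>>> play_rows --claw '[0,0,0,0,0,0,0,0]' --delta_pos '[[0.205,0.007,0],[0.205,0.007,0],[0.205,0.007,0],[0.205,0.007,0],[0.205,0.007,0],[0.205,0.007,0],[0.205,0.007,0],[0.205,0.007,0]]' --delta_rot '[[0,0,-0.0283],[0,0,-0.0283],[0,0,-0.0283],[0,0,-0.0283],[0,0,-0.0283],[0,0,-0.0283],[0,0,-0.0283],[0,0,-0.0283]]'

```text
time: 1.7
ee_pos: [0.5546, -0.0178, 0.2221]
eef_rot: [0.583, 0.812, -0.0, -0.0]
ft_force: [0.8, 0.4, 0.4]
width: 0.087
grip_force: 0.0
```

```bash
python3 -c "
from bench import r;import pickle
s=r.read_state();pickle.dump(s,open('s2.pkl','wb'));print(s['ee_pos'],s['eef_rot'],s['joint_positions'].round(4),s['ft_force'])"
```

```text
[ 0.55456614 -0.01779865  0.2221498 ] [ 5.83219662e-01  8.12314447e-01 -8.33194680e-05 -2.40831010e-04] [ 0.4625  0.2296 -0.5922  1.6245  0.1311  1.328   0.1762] [0.75369085 0.43931131 0.40090894]
```

```bash
cat > kin.py <<'E'
import numpy as np,itertools,pickle,glob
from scipy.optimize import least_squares
from scipy.spatial.transform import Rotation as Ro
D=[(np.array([1.0784,.33277,-.064715,1.460875,.02161,1.3499,-.08854]),np.array([.28278,-.55697,.22185]),Ro.from_quat([.972538,.232742,-.0001765,-.0006025]))]
for f in sorted(glob.glob("s[0-9].pkl")):
    s=pickle.load(open(f,"rb"));D.append((s["joint_positions"],s["ee_pos"],Ro.from_quat(s["eef_rot"])))
def fk(q,p,sg):
    h,L1,L2,L3,a,b,e1,e2,off=p
    R=Ro.from_euler("Z",sg[0]*q[0]+a);x=np.array([0,0,h])+R.apply([off,0,0])
    R=R*Ro.from_euler("YZ",[q[1],sg[1]*q[2]]);x=x+R.apply([e1,0,L1])
    R=R*Ro.from_euler("YZ",[q[3],sg[2]*q[4]]);x=x+R.apply([e2,0,L2])
    R=R*Ro.from_euler("YZ",[q[5],sg[3]*q[6]+b]);x=x+R.apply([0,0,L3])
    return x,R
def fit():
    best=None
    for sg in itertools.product([1,-1],repeat=4):
      for a in(0,np.pi):
       for b in(0,np.pi/2,np.pi,-np.pi/2):
        f=lambda p:np.concatenate([np.r_[fk(q,p,sg)[0]-x,.3*(R.inv()*fk(q,p,sg)[1]).as_rotvec()] for q,x,R in D]+[1e-3*p[6:9]])
        s=least_squares(f,[.34,.4,.4,.25,a,b,0,0,0])
        if best is None or s.cost<best[0]:best=(s.cost,s.x,sg)
    return best
if __name__=="__main__":
    b=fit();print(b);pickle.dump(b,open("kin.pkl","wb"))
    for q,x,R in D:
        y,S=fk(q,b[1],b[2]);print((y-x).round(4),(R.inv()*S).as_rotvec().round(4))
E
python3 kin.py
```

```text
(np.float64(1.0516321963298714e-06), array([-7.25292158e+00,  4.11646324e-01,  5.47098483e-01, -7.45661545e+00,
       -7.27833343e-02,  1.49801293e+00, -3.95454967e-03,  2.59009919e-01,
        8.20182717e-03]), (-1, -1, -1, -1))
[ 0.0001  0.     -0.001 ] [0.     0.0001 0.    ]
[-0.0001 -0.0001  0.001 ] [-0.  0. -0.]
[ 0.      0.0001 -0.    ] [-0.  0. -0.]
```

Run:
```python
from h import *; from bench import r
rows(r.read_state(),[.5573,-.0198,.12],toolR(-71.5,120),6)
```

```text
6 rows pos [-0.0209, 0.0016, 0.0835] rot [-0.0001, 0.0278, 0.0001] | per row mm 17.2 deg 5.00
```

>>> play_rows --claw '[0,0,0,0,0,0]' --delta_pos '[[-0.021,0.0016,0.083],[-0.021,0.0016,0.083],[-0.021,0.0016,0.083],[-0.021,0.0016,0.083],[-0.021,0.0016,0.083],[-0.021,0.0016,0.083]]' --delta_rot '[[0,0.0278,0],[0,0.0278,0],[0,0.0278,0],[0,0.0278,0],[0,0.0278,0],[0,0.0278,0]]'

```text
time: 2.3
ee_pos: [0.5578, -0.0223, 0.1202]
eef_rot: [0.565, 0.783, 0.153, -0.211]
ft_force: [1.6, -0.1, -1.3]
width: 0.087
grip_force: 0.0
```

```bash
python3 -c "
from bench import r;import pickle
s=r.read_state();pickle.dump(s,open('s3.pkl','wb'));print(s['ee_pos'],s['eef_rot'],s['joint_positions'].round(4))"; python3 kin.py
cat > plan.py <<'E'
from h import *; from kin import fk
b=pickle.load(open("kin.pkl","rb"));lo=np.array([-2.6,-.5,-1.47,.16,-1.27,.06,-2.6]);hi=np.array([2.6,2.12,1.34,2.42,4.41,2.06,2.6])
from scipy.optimize import least_squares
def ik(q0,p,R):
    f=lambda q:np.r_[10*(fk(q,b[1],b[2])[0]-p),3*(R.inv()*fk(q,b[1],b[2])[1]).as_rotvec(),.003*(q-q0)]
    s=least_squares(f,np.clip(q0,lo+.02,hi-.02),bounds=(lo+.01,hi-.01));return s.x,np.linalg.norm(f(s.x)[:6])
W=np.array([.5192,.3555,.095]);N=np.array([.4788,.2927,.095])
E
python3 - <<'E'
from plan import *
s=pickle.load(open("s3.pkl","rb"));q0=s["joint_positions"]
for t in(15,30,45):
  for H in(57,-33,147,-123):
    for nm,P in(("W",W),("N",N)):
      best=None
      R=toolR(H,t)
      p=np.array([P[0],P[1],.15])+R.apply([0,0,.0187])
      rng=np.random.default_rng(0)
      for k in range(12):
        qi=q0 if k==0 else rng.uniform(lo,hi)
        q,e=ik(qi,p,R)
        if e<.01:
            m=np.min(np.minimum(q-lo,hi-q));d=np.abs(q-q0).max()
            if best is None or d<best[0]:best=(d,m,q)
      print(t,H,nm,None if best is None else (round(best[0],2),round(best[1],2),best[2].round(2)))
E
```

```text
[ 0.55780992 -0.02225626  0.12024483] [ 0.56496792  0.78289418  0.152562   -0.21121741] [ 0.661   0.5557 -0.5793  1.551  -0.1845  1.3506  0.5013]
(np.float64(0.0001241663574400386), array([ 0.30706821,  0.36182355,  0.61181404, -0.16202982, -0.07180706,
        1.50142475, -0.01460456,  0.47309724,  0.02308287]), (-1, -1, -1, -1))
[-0.0012  0.0046 -0.0023] [0.     0.0001 0.0024]
[ 0.0019  0.0011 -0.0002] [-0.      0.      0.0024]
[ 0.0004  0.0003 -0.0045] [-0.      0.      0.0024]
[ 0.0047 -0.0007  0.0069] [-0.0361 -0.0013 -0.0073]
15 57 W (np.float64(1.12), np.float64(0.17), array([-0.24,  0.69, -0.97,  1.18,  0.71,  0.23,  1.34]))
15 57 N (np.float64(1.17), np.float64(0.12), array([-0.1 ,  0.55, -1.03,  1.36,  0.65,  0.18,  1.32]))
15 -33 W (np.float64(1.62), np.float64(0.51), array([-0.86,  0.46, -0.3 ,  1.91,  1.44,  1.52, -0.86]))
15 -33 N (np.float64(1.62), np.float64(0.3), array([-0.66,  0.3 , -0.5 ,  2.12,  1.43,  1.54, -0.9 ]))
15 147 W (np.float64(2.91), np.float64(0.01), array([-0.21,  0.19, -0.08,  1.9 , -0.87,  2.05, -2.41]))
15 147 N (np.float64(2.94), np.float64(0.08),
[... 869 characters left out ...]
 np.float64(0.3), array([ 0.06,  0.73, -1.17,  1.42,  0.72,  0.64,  1.44]))
45 -33 W (np.float64(1.33), np.float64(0.74), array([-0.57,  0.55, -0.58,  1.68,  1.14,  1.31, -0.59]))
45 -33 N (np.float64(1.29), np.float64(0.57), array([-0.54,  0.43, -0.59,  1.85,  1.11,  1.26, -0.64]))
45 147 W (np.float64(2.83), np.float64(0.27), array([-1.07,  0.37,  0.74,  1.73, -0.79,  1.75, -2.33]))
45 147 N (np.float64(2.79), np.float64(0.31), array([-1.11,  0.22,  0.82,  1.87, -0.67,  1.74, -2.29]))
45 -123 W (np.float64(1.9), np.float64(0.06), array([-0.33,  0.21, -0.48,  1.72,  0.28,  2.  , -1.4 ]))
45 -123 N (np.float64(1.85), np.float64(0.09), array([-0.18,  0.05, -0.59,  1.89,  0.25,  1.97, -1.35]))
```

```bash
python3 - <<'E'
from h import *; from bench import r
c=r.camera("scene");s=r.read_state();pickle.dump(s,open('s3.pkl','wb'))
print(s["ee_pos"],s["eef_rot"],s["joint_positions"].round(4),s["joint_vel"].round(3))
u,v=proj(c,s["ee_pos"])[0].astype(int);print(u,v)
im=c["pixels"][max(0,v-150):v+90,u-130:u+130,::-1];cv2.imwrite("pics/g1.png",cv2.resize(im,None,fx=2.4,fy=2.4))
rows(s,[.5573,-.0198,.0085],toolR(-71.5,120),5)
E
python3 kin.py
```

```text
[ 0.55570854 -0.02423733  0.1155593 ] [ 0.56639571  0.78066547  0.15259861 -0.21557131] [ 0.6635  0.5635 -0.5756  1.5529 -0.1857  1.3508  0.5037] [-0.016 -0.053  0.022  0.044  0.091 -0.013 -0.085]
308 227
5 rows pos [-0.0509, 0.0033, 0.0942] rot [-0.0001, -0.0007, -0.0005] | per row mm 21.4 deg 0.16
(np.float64(0.00012673256067429926), array([ 0.30618469,  0.36187601,  0.61288039, -0.16245787, -0.07191369,
        1.5013889 , -0.01549998,  0.47269852,  0.02279544]), (-1, -1, -1, -1))
[-0.0012  0.0046 -0.0022] [0.     0.0001 0.0025]
[ 0.002   0.0011 -0.0001] [-0.      0.      0.0025]
[ 0.0004  0.0004 -0.0046] [-0.      0.      0.0025]
[ 0.0048 -0.0007  0.007 ] [-0.0366 -0.0008 -0.0075]
```

View pics/g1.png

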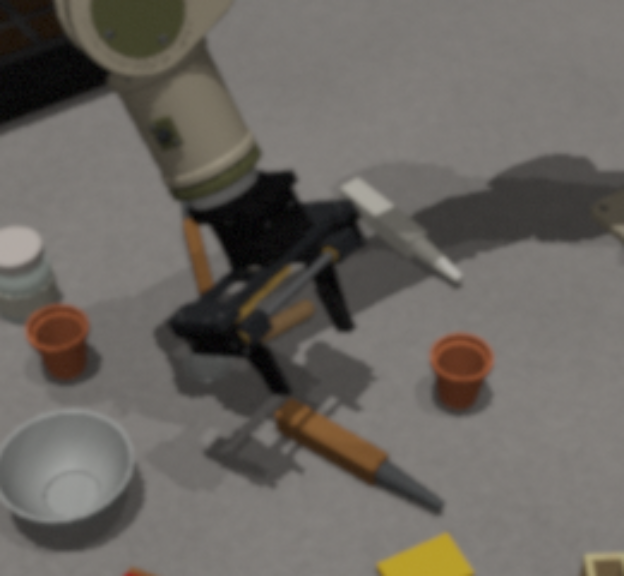

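The crop shows the gripper body wide along its closing line, with both fingers straddling the thick handle near its tail end at about (290,410). The bowl, scoop and pot are clear.

>>> play_rows --claw '[0,0,0,0,0,0]' --delta_pos '[[-0.051,0.0033,0.094],[-0.051,0.0033,0.094],[-0.051,0.0033,0.094],[-0.051,0.0033,0.094],[-0.051,0.0033,0.094],[0,0,0]]' --delta_rot '[[0,-0.0007,0],[0,-0.0007,0],[0,-0.0007,0],[0,-0.0007,0],[0,-0.0007,0],[0,0,0]]'

```text
time: 2.95
ee_pos: [0.5584, -0.018, 0.012]
eef_rot: [0.566, 0.785, 0.147, -0.207]
ft_force: [-0.1, -0.1, -0.2]
width: 0.0869
grip_force: 0.0
```

Run:
```python
from h import *; from bench import r
s=r.read_state();pickle.dump(s,open('s4.pkl','wb'))
print(s["ee_pos"],s["ft_force"],s["joint_positions"].round(4),s["joint_vel"].round(3))
rows(s,[.5573,-.0198,.0085],toolR(-71.5,120),1)
```

```text
[ 0.55837106 -0.01797093  0.01203653] [-0.08010384 -0.13269743 -0.18899768] [ 0.6262  0.6836 -0.5477  1.6122 -0.1286  1.1704  0.529 ] [ 0.009 -0.041 -0.015 -0.035 -0.024  0.045 -0.003]
1 rows pos [-0.0148, -0.0079, 0.012] rot [-0.0009, 0.0031, -0.0007] | per row mm 4.1 deg 0.59
```

>>> play_rows --claw '[0,1,1,1,1,1,1]' --delta_pos '[[-0.01,-0.005,0.01],[0,0,0],[0,0,0],[0,0,0],[0,0,0],[0,0,0],[0,0,0]]' --delta_rot '[[0,0,0],[0,0,0],[0,0,0],[0,0,0],[0,0,0],[0,0,0],[0,0,0]]' --squeeze 40

```text
time: 3.65
ee_pos: [0.5594, -0.0195, 0.0114]
eef_rot: [0.566, 0.785, 0.148, -0.206]
ft_force: [-0.3, -0.0, -0.3]
width: 0.0469
grip_force: 0.0
```

```bash
sed -i 's/h,L1,L2,L3,a,b,e1,e2,off=p/h,L1,L2,L3,a,b,e1,e2,off,e3=p/; s/x=x+R.apply(\[0,0,L3\])/x=x+R.apply([0,0,L3])+e3*Rw.apply([1,0,0])/; s/R=R\*Ro.from_euler("YZ",\[q\[5\],sg\[3\]\*q\[6\]+b\])/Rw=R*Ro.from_euler("Y",q[5]);R=Rw*Ro.from_euler("Z",sg[3]*q[6]+b)/; s/p\[6:9\]/p[6:]/; s/,0,0,0\])/,0,0,0,0])/' kin.py
python3 - <<'E'
from h import *; from bench import r
s=r.read_state();pickle.dump(s,open('s5.pkl','wb'))
print(s["ee_pos"],s["eef_rot"],s["ft_force"],s["width"],s["grip_force"])
print(Ro.from_quat(s["eef_rot"]).as_matrix().round(4).tolist())
E
python3 kin.py
```

```text
[ 0.55944703 -0.01952802  0.01143765] [ 0.56567566  0.78465071  0.1483594  -0.20572748] [-0.31374006 -0.02343351 -0.26437048] 0.04693766021730876 0.0
[[-0.2754, 0.9488, -0.155], [0.8267, 0.316, 0.4656], [0.4907, 0.0001, -0.8713]]
(np.float64(0.0002633517113945754), array([ 0.25564702,  0.4342256 ,  0.57097283,  0.3177436 , -0.06238193,
        1.5125439 , -0.03932607,  0.01598491,  0.0177769 ,  0.05587137]), (-1, -1, -1, -1))
[ 0.0026  0.0073 -0.002 ] [0.     0.0001 0.0041]
[-0.0013  0.0023  0.    ] [-0.      0.      0.0041]
[ 0.0003 -0.0008 -0.007 ] [-0.      0.      0.0041]
[ 0.0083 -0.0043  0.0057] [-0.0318 -0.0006 -0.0046]
[0.001  0.0023 0.0017] [-0.0307 -0.0007 -0.0039]
[0.0009 0.0023 0.0016] [-0.0306 -0.0009 -0.0039]
```

>>> play_rows --claw '[1,1,1,1,1]' --delta_pos '[[0,0,0],[0,0,0],[0,0,0],[0,0,0],[0,0,0]]' --delta_rot '[[0,0,0],[0,0,0],[0,0,0],[0,0,0],[0,0,0]]'

```text
time: 4.15
ee_pos: [0.5594, -0.0195, 0.0113]
eef_rot: [0.566, 0.785, 0.148, -0.206]
ft_force: [-0.1, 0.5, 0.9]
width: 0.0276
grip_force: 40.0
```

```bash
sed -i 's/,off,e3=p/,off,e3=p[:10];q=q+np.r_[0,p[10:15],0]/; s/1e-3\*p\[6:\]/1e-3*p[6:10],3e-3*p[10:]/; s/,0,0,0,0\])/,0,0,0,0,0,0,0,0,0])/; s/product(\[1,-1\],repeat=4)/product([-1],repeat=4)/' kin.py
python3 - <<'E'
from h import *; from bench import r
s=r.read_state();pickle.dump(s,open('s5.pkl','wb'))
print(s["ee_pos"],s["eef_rot"],s["ft_force"],s["width"],s["grip_force"])
E
python3 kin.py
```

```text
[ 0.55938043 -0.01953848  0.0113182 ] [ 0.56568668  0.78463028  0.1483266  -0.20579876] [-0.08285959  0.5459312   0.91935364] 0.027622168574104003 39.99107233481482
(np.float64(7.824165987259096e-05), array([ 0.28517   ,  0.43760921,  0.50526037,  0.36607732, -0.01391739,
        1.48471542, -0.00977881, -0.02032616,  0.01614016,  0.01741829,
       -0.00379557,  0.06993261,  0.04876387, -0.01892984, -0.03917266]), (-1, -1, -1, -1))
[-0.0006  0.0042  0.0006] [ 0.0065 -0.0042 -0.002 ]
[-0.0015  0.0009 -0.0001] [ 0.0127 -0.0022 -0.0062]
[ 0.0022 -0.0012 -0.0028] [ 0.013   0.0082 -0.0047]
[0.0046 0.     0.0015] [-0.0132 -0.0054  0.0053]
[0.0001 0.0004 0.0004] [-0.004  -0.0113  0.0038]
[0.0001 0.0004 0.0004] [-0.0038 -0.0115  0.0038]
```

```bash
cat >> plan.py <<'E'
def relmat(s,org,yaw):
    """dibber pose in tool frame, centred between pads"""
    R0=Ro.from_quat(s["eef_rot"]);ty=R0.as_matrix()[:,1]
    a=np.array([np.cos(np.radians(yaw)),np.sin(np.radians(yaw)),0]);a-=ty*(a@ty);a/=np.linalg.norm(a)
    a[2]=0;a/=np.linalg.norm(a)
    Rd=Ro.from_matrix(np.c_[a,np.cross([0,0,1],a),[0,0,1]])
    t=R0.inv().apply(np.array(org)-s["ee_pos"]);t[1]=0
    return R0.inv()*Rd,t
def toolfor(rel,H,point,half,lean=0):
    h=np.radians(H);z=-np.array([np.cos(h),np.sin(h),0]);x=np.array([0,0,-1.])
    Rd=Ro.from_matrix(np.c_[x,np.cross(z,x),z]);R=Rd*rel[0].inv()
    return np.array(point)-half*x-R.apply(rel[1]),R
def check(q,s,p,R,n,label=""):
    R0=Ro.from_quat(s["eef_rot"]);w=(R0.inv()*R).as_rotvec()/n;Rd=Ro.from_rotvec(w).as_matrix()
    S=sum(np.linalg.matrix_power(Rd,k) for k in range(n));pd=np.linalg.solve(S,R0.inv().apply(p-s["ee_pos"]))
    x=s["ee_pos"].copy();Rc=R0;mj=0;me=0;mar=9
    for k in range(n):
        x=x+Rc.apply(pd);Rc=Rc*Ro.from_rotvec(w);q2,e=ik(q,x,Rc);mj=max(mj,np.abs(q2-q).max());me=max(me,e);mar=min(mar,np.min(np.minimum(q2-lo,hi-q2)));q=q2
    print(label,"max joint/row %.3f err %.3f margin %.2f"%(mj,me,mar),q.round(2));return q,{"ee_pos":p,"eef_rot":R.as_quat()}
E
python3 - <<'E'
from plan import *
s=pickle.load(open("s5.pkl","rb"));rel=relmat(s,[.5414,.0276,.014],108.5);pickle.dump(rel,open("rel_thick.pkl","wb"))
print(rel[0].as_matrix().round(3).tolist(),rel[1].round(4))
T=pickle.load(open("top0.pkl","rb"));print("bottle cap",plane(T,[(175,143)],.19),"label",plane(T,[(279,208)],.014))
R0=Ro.from_quat(s["eef_rot"])
A=s["ee_pos"]+[0,0.03,.17]
for H in(-33,57):
    q,sa=check(s["joint_positions"],s,A,R0,4,"lift")
    p,R=toolfor(rel,H,[W[0],W[1],.125],.095)
    print(p.round(4),R.as_matrix().round(2).tolist());q,sb=check(q,sa,p,R,16,str(H))
    p,R=toolfor(rel,H,[W[0],W[1],.005],.095);check(q,sb,p,R,6,"down")
rows(s,A,R0,4)
E
```

```text
[[0.871, -0.0, 0.491], [-0.0, -1.0, -0.0], [0.491, 0.0, -0.871]] [0.0452 0.     0.0224]
bottle cap [[0.69504592 0.37783831 0.19      ]] label [[0.56308206 0.16101748 0.014     ]]
lift max joint/row 0.070 err 0.000 margin 0.63 [ 0.63  0.48 -0.61  1.53 -0.21  1.43  0.43]
[0.5214 0.354  0.2704] [[-0.41, 0.54, 0.73], [0.27, 0.84, -0.47], [-0.87, 0.0, -0.49]]
-33 max joint/row 0.133 err 0.000 margin 0.41 [-0.55  0.48 -0.78  1.69  1.32  1.65 -0.71]
down max joint/row 0.036 err 0.000 margin 0.42 [-0.61  0.66 -0.71  1.75  1.4   1.6  -0.92]
lift max joint/row 0.070 err 0.000 margin 0.63 [ 0.63  0.48 -0.61  1.53 -0.21  1.43  0.43]
[0.5207 0.3577 0.2704] [[-0.27, -0.84, 0.47], [-0.41, 0.54, 0.73], [-0.87, 0.0, -0.49]]
57 max joint/row 2.132 err 0.144 margin 0.01 [-1.62 -0.49  1.08  2.21 -0.47  0.3   2.59]
down max joint/row 0.063 err 0.483 margin 0.01 [-1.88 -0.49  1.33  2.31 -0.41  0.07  2.59]
4 rows pos [0.1353, 0.0118, -0.1677] rot [0.0, 0.0, 0.0] | per row mm 43.2 deg 0.00
```

>>> play_rows --claw '[1,1,1,1,1,1]' --delta_pos '[[0.09,0.008,-0.112],[0.09,0.008,-0.112],[0.09,0.008,-0.112],[0.09,0.008,-0.112],[0.09,0.008,-0.112],[0.09,0.008,-0.112]]' --delta_rot '[[0,0,0],[0,0,0],[0,0,0],[0,0,0],[0,0,0],[0,0,0]]'

```text
time: 4.75
ee_pos: [0.5594, 0.0104, 0.1825]
eef_rot: [0.566, 0.785, 0.148, -0.206]
ft_force: [0.3, -0.4, -0.4]
width: 0.0281
grip_force: 40.0
```

Run:
```python
from plan import *; from bench import r
s=r.read_state();rel=pickle.load(open("rel_thick.pkl","rb"));print(s["ee_pos"],s["ft_force"],s["width"],s["grip_force"])
p,R=toolfor(rel,-33,[W[0],W[1],.13],.095);check(s["joint_positions"],s,p,R,16);rows(s,p,R,16)
```

```text
[0.55940507 0.010383   0.18250159] [ 0.27068276 -0.38663062 -0.4299607 ] 0.02812264110019611 39.99109053751454
 max joint/row 0.132 err 0.000 margin 0.41 [-0.55  0.47 -0.78  1.68  1.31  1.65 -0.7 ]
16 rows pos [0.0969, 0.0599, -0.049] rot [-0.004, -0.03, -0.0143] | per row mm 24.8 deg 6.02
```

>>> play_rows --claw '[1,1,1,1,1,1,1,1]' --delta_pos '[[0.097,0.06,-0.049],[0.097,0.06,-0.049],[0.097,0.06,-0.049],[0.097,0.06,-0.049],[0.097,0.06,-0.049],[0.097,0.06,-0.049],[0.097,0.06,-0.049],[0.097,0.06,-0.049]]' --delta_rot '[[-0.004,-0.03,-0.0143],[-0.004,-0.03,-0.0143],[-0.004,-0.03,-0.0143],[-0.004,-0.03,-0.0143],[-0.004,-0.03,-0.0143],[-0.004,-0.03,-0.0143],[-0.004,-0.03,-0.0143],[-0.004,-0.03,-0.0143]]'

```text
time: 5.55
ee_pos: [0.5767, 0.1704, 0.2918]
eef_rot: [0.443, 0.883, 0.003, 0.155]
ft_force: [0.7, 0.8, -2.4]
width: 0.0279
grip_force: 40.0
```

Run:
```python
from plan import *; from bench import r
s=r.read_state();rel=pickle.load(open("rel_thick.pkl","rb"));print(s["ee_pos"],s["ft_force"],s["width"],s["joint_positions"].round(2))
p,R=toolfor(rel,-33,[W[0],W[1],.13],.095);check(s["joint_positions"],s,p,R,8);rows(s,p,R,8)
R=Ro.from_quat(s["eef_rot"]);print("point",s["ee_pos"]+R.apply(rel[1]+rel[0].apply([.095,0,0])))
```

```text
[0.57673855 0.17044157 0.2918442 ] [ 0.72905289  0.83598082 -2.35082821] 0.027927893193119446 [ 0.16  0.15 -0.74  1.61  0.38  1.27 -0.01]
 max joint/row 0.131 err 0.000 margin 0.42 [-0.56  0.47 -0.77  1.69  1.31  1.64 -0.7 ]
8 rows pos [0.0964, 0.0594, -0.0488] rot [-0.0039, -0.0297, -0.0142] | per row mm 24.7 deg 5.97
point [0.52424342 0.2614989  0.19133254]
```

>>> play_rows --claw '[1,1,1,1,1,1,1,1]' --delta_pos '[[0.096,0.059,-0.049],[0.096,0.059,-0.049],[0.096,0.059,-0.049],[0.096,0.059,-0.049],[0.096,0.059,-0.049],[0.096,0.059,-0.049],[0.096,0.059,-0.049],[0.096,0.059,-0.049]]' --delta_rot '[[-0.004,-0.0297,-0.0142],[-0.004,-0.0297,-0.0142],[-0.004,-0.0297,-0.0142],[-0.004,-0.0297,-0.0142],[-0.004,-0.0297,-0.0142],[-0.004,-0.0297,-0.0142],[-0.004,-0.0297,-0.0142],[-0.004,-0.0297,-0.0142]]'

```text
time: 6.35
ee_pos: [0.5207, 0.3538, 0.2757]
eef_rot: [0.245, 0.828, -0.142, 0.484]
ft_force: [0.8, -0.1, -1.7]
width: 0.028
grip_force: 40.0
```

>>> play_rows --claw '[1,1]' --delta_pos '[[0,0,0],[0,0,0]]' --delta_rot '[[0,0,0],[0,0,0]]'

```text
time: 6.55
ee_pos: [0.5206, 0.353, 0.2742]
eef_rot: [0.245, 0.83, -0.142, 0.481]
ft_force: [0.4, -0.2, -0.4]
width: 0.0275
grip_force: 40.0
```

Run:
```python
from plan import *; from bench import r
s=r.read_state();rel=pickle.load(open("rel_thick.pkl","rb"));print(s["ee_pos"],s["ft_force"],s["width"],s["joint_positions"].round(2))
pickle.dump(s,open("s6.pkl","wb"))
p,R=toolfor(rel,-33,[W[0],W[1],.125],.095);rows(s,p,R,2)
Rr=Ro.from_quat(s["eef_rot"]);print("point",s["ee_pos"]+Rr.apply(rel[1]+rel[0].apply([.095,0,0])))
o=[]
for n in("scene","top"):
    c=r.camera(n);pickle.dump(c,open(n+"1.pkl","wb"))
    u,v=proj(c,[W[0],W[1],.12])[0].astype(int);h=50
    o.append(cv2.resize(c["pixels"][v-60:v+60,u-48:u+48,::-1],(400,500),interpolation=cv2.INTER_CUBIC));print(n,u-48,v-60)
cv2.imwrite("pics/up1.png",np.hstack(o))
```

```text
[0.52063354 0.35301384 0.27424897] [ 0.38015347 -0.19409507 -0.40112338] 0.02748049934102833 [-0.53  0.46 -0.8   1.69  1.27  1.7  -0.59]
2 rows pos [0.0082, 0.0033, 0.005] rot [0.0002, -0.0011, 0.0001] | per row mm 2.0 deg 0.20
point [0.51759154 0.3550383  0.12886528]
scene 392 281
top 144 163
```

View pics/up1.png

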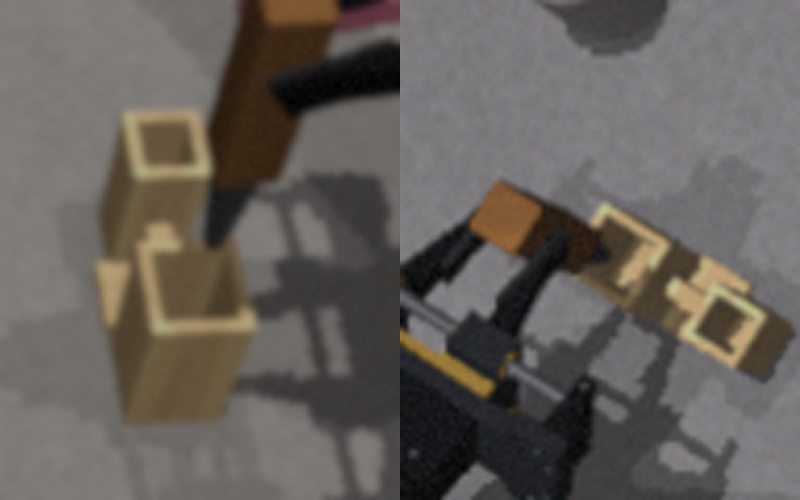

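The thick dibber hangs upright over the wide tube. Its tip is at about (444,340) in the scene view and (194,225) in the top view.

```bash
cat >> h.py <<'E'
def tri(*cu):
    A=np.zeros((3,3));b=np.zeros(3)
    for c,uv in cu:
        o,d=ray(c,[uv]);d=d[0]/np.linalg.norm(d[0]);M=np.eye(3)-np.outer(d,d);A+=M;b+=M@o
    return np.linalg.solve(A,b)
E
python3 - <<'E'
from plan import *
S=pickle.load(open("scene1.pkl","rb"));T=pickle.load(open("top1.pkl","rb"))
k=.24;f=lambda x,y,o:np.array([(x+.5)*k-.5+o[0],(y+.5)*k-.5+o[1]])
print("tip",tri((S,f(217,247,(392,281))),(T,f(207,259,(144,163)))))
print("tip@z.129 scene",plane(S,[f(217,247,(392,281))],.129),"top",plane(T,[f(207,259,(144,163))],.129))
print("tail top view",plane(T,[f(np.mean([97,142,116,70]),np.mean([181,208,254,228]),(144,163))],.319), "W in pred", W)
print("pred px",proj(S,[.5176,.355,.129]),f(217,247,(392,281)),proj(T,[.5176,.355,.129]),f(207,259,(144,163)))
E
```

```text
tip [0.5138362  0.35479207 0.12086851]
tip@z.129 scene [[0.51685668 0.35859992 0.129     ]] top [[0.51426066 0.35130108 0.129     ]]
tail top view [[0.51713261 0.35208085 0.319     ]] W in pred [0.5192 0.3555 0.095 ]
pred px [[442.0403207  338.70066629]] [443.7 339.9] [[191.73104605 223.39329618]] [193.3  224.78]
```

Run:
```python
from plan import *; from bench import r
s=r.read_state();rel=pickle.load(open("rel_thick.pkl","rb"))
p,R=toolfor(rel,-33,[W[0]+.001,W[1],.125],.095);rows(s,p,R,1)
s2={"ee_pos":p,"eef_rot":R.as_quat()}
p,R=toolfor(rel,-33,[W[0]+.001,W[1],.035],.095);rows(s2,p,R,6)
```

```text
1 rows pos [0.0278, 0.0118, 0.0094] rot [-0.0002, -0.0018, -0.0013] | per row mm 6.3 deg 0.40
6 rows pos [0.0653, -0.0, 0.0368] rot [0.0, 0.0, 0.0] | per row mm 15.0 deg 0.00
```

>>> play_rows --claw '[1,1,1,1,1,1,1,1]' --delta_pos '[[0.028,0.012,0.009],[0.065,0,0.037],[0.065,0,0.037],[0.065,0,0.037],[0.065,0,0.037],[0.065,0,0.037],[0.065,0,0.037],[0,0,0]]' --delta_rot '[[0,-0.0018,-0.001],[0,0,0],[0,0,0],[0,0,0],[0,0,0],[0,0,0],[0,0,0],[0,0,0]]'

```text
time: 7.45
ee_pos: [0.5216, 0.3539, 0.1772]
eef_rot: [0.244, 0.828, -0.145, 0.483]
ft_force: [0.2, 0.7, -0.8]
width: 0.0274
grip_force: 40.0
```

```bash
cat > look.py <<'E'
import sys
from plan import *; from bench import r
def show(name,P,h=48,views=("scene","top")):
    o=[]
    for n in views:
        c=r.camera(n);pickle.dump(c,open(n+"1.pkl","wb"));u,v=proj(c,P)[0].astype(int)
        x0,y0=max(0,u-h),max(0,v-int(1.25*h));print(n,x0,y0,h/200)
        o.append(cv2.resize(c["pixels"][y0:y0+int(2.5*h),x0:x0+2*h,::-1],(400,500),interpolation=cv2.INTER_CUBIC))
    cv2.imwrite(f"pics/{name}.png",np.hstack(o))
E
python3 - <<'E'
from look import *
s=r.read_state();rel=pickle.load(open("rel_thick.pkl","rb"));print(s["ee_pos"],s["ft_force"],s["torque"],s["width"])
Rr=Ro.from_quat(s["eef_rot"]);print("point",s["ee_pos"]+Rr.apply(rel[1]+rel[0].apply([.095,0,0])),"axis",Rr.apply(rel[0].apply([1,0,0])).round(3))
p,R=toolfor(rel,-33,[W[0]+.001,W[1],.035],.095);rows(s,p,R,1)
show("in1",[W[0],W[1],.12])
E
```

```text
[0.52162402 0.35393487 0.17724435] [ 0.19130969  0.72474355 -0.79057491] [ 0.68299959  0.91679757 -0.00333083] 0.0273941663881778
point [0.51904733 0.35489566 0.03184075] axis [-0.002 -0.003 -1.   ]
1 rows pos [-0.0153, 0.0026, -0.005] rot [-0.0003, -0.0, 0.0013] | per row mm 3.3 deg 0.25
scene 392 281 0.24
top 144 163 0.24
```

View pics/in1.png

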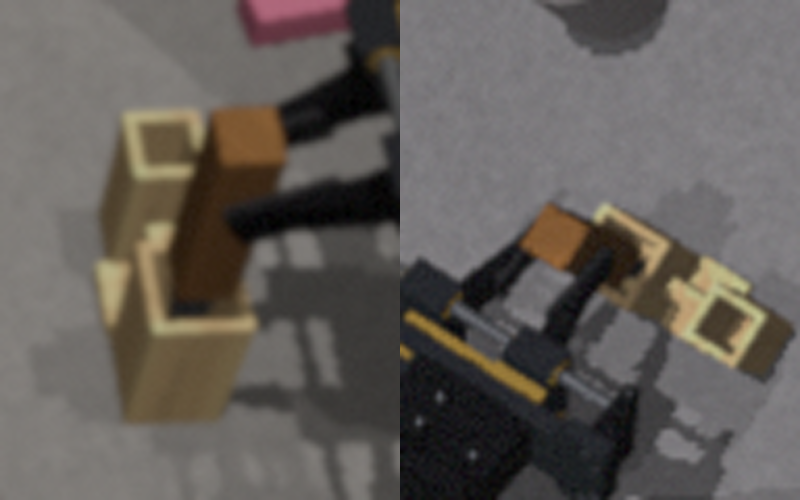

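The handle's lower end sits just above the wide mouth in the scene crop, roughly centred; its top face centre is at about (250,137) in the crop.

Run:
```python
from plan import *
S=pickle.load(open("scene1.pkl","rb"));T=pickle.load(open("top1.pkl","rb"))
k=.24;f=lambda a,o:(np.array(a)+.5)*k-.5+o
a=plane(S,f([(211,108),(283,109),(287,163),(216,166)],(392,281)),.222);b=plane(T,f([(150,203),(189,229),(163,271),(121,243)],(144,163)),.222)
for x in(a,b):
    e=np.diff(x,axis=0);print(x.mean(0),np.linalg.norm(e,axis=1).round(4),np.degrees(np.arctan2(e[:,1],e[:,0])).round(1))
h=f([(175,290),(240,300)],(392,281));m=plane(S,h,.102);print("near bottom edge",m.round(4),"expected", [ (np.array([.519,.355])+.014*np.array([np.cos(np.radians(57)),np.sin(np.radians(57))])+sg*.014*np.array([np.cos(np.radians(-33)),np.sin(np.radians(-33))])).round(4) for sg in(1,-1)])
```

```text
[0.5202193  0.35760216 0.222     ] [0.0297 0.026  0.029 ] [143.5  48.6 -32.7]
[0.51780073 0.3547731  0.222     ] [0.0249 0.0256 0.0268] [-124.5  147.7   55.6]
near bottom edge [[0.533  0.3552 0.102 ]
 [0.5128 0.3758 0.102 ]] expected [array([0.5384, 0.3591]), array([0.5149, 0.3744])]
```

>>> play_rows --claw '[1,1,1,1,1]' --delta_pos '[[0.022,0.003,0.012],[0.022,0,0.012],[0.022,0,0.012],[0.013,0,0.0075],[0,0,0]]' --delta_rot '[[0,0,0],[0,0,0],[0,0,0],[0,0,0],[0,0,0]]'

```text
time: 8.05
ee_pos: [0.5221, 0.3551, 0.1614]
eef_rot: [0.244, 0.828, -0.144, 0.484]
ft_force: [-0.2, 0.3, -0.9]
width: 0.0279
grip_force: 40.0
```

```bash
cat > st.py <<'E'
import sys
from plan import *; from bench import r
s=r.read_state();rel=pickle.load(open(f"rel_{sys.argv[1]}.pkl","rb"));hf=float(sys.argv[2])
Rr=Ro.from_quat(s["eef_rot"]);print(s["time"],"tcp",s["ee_pos"],"F",s["ft_force"].round(2),"M",s["torque"].round(2),"w",round(s["width"],4));print("point",s["ee_pos"]+Rr.apply(rel[1]+rel[0].apply([hf,0,0])),"axis",Rr.apply(rel[0].apply([1,0,0])).round(3))
E
python3 st.py thick .095
```

```text
8.05 tcp [0.52208493 0.35507487 0.16137155] F [-0.18  0.34 -0.86] M [ 0.76  0.88 -0.03] w 0.0279
point [0.51978546 0.35632311 0.01596549] axis [-0.    -0.001 -1.   ]
```

>>> play_rows --claw '[1,1,1,1]' --delta_pos '[[0.013,0,0.0074],[0.013,0,0.0074],[0,0,0],[0,0,0]]' --delta_rot '[[0,0,0],[0,0,0],[0,0,0],[0,0,0]]'

```text
time: 8.45
ee_pos: [0.5222, 0.3552, 0.1559]
eef_rot: [0.245, 0.828, -0.143, 0.484]
ft_force: [0.1, 0.0, -0.5]
width: 0.0277
grip_force: 40.0
```

>>> play_rows --claw '[1,1,1]' --delta_pos '[[0.009,0,0.005],[0,0,0],[0,0,0]]' --delta_rot '[[0,0,0],[0,0,0],[0,0,0]]'

```text
time: 8.75
ee_pos: [0.5222, 0.3552, 0.1538]
eef_rot: [0.245, 0.828, -0.143, 0.484]
ft_force: [-0.6, 0.3, -0.3]
width: 0.0273
grip_force: 40.0
```

```bash
python3 st.py thick .095
```

```text
8.75 tcp [0.52220135 0.35521041 0.15383265] F [-0.57  0.26 -0.28] M [ 0.74  0.89 -0.  ] w 0.0273
point [0.51996898 0.35654508 0.00842631] axis [ 0.    -0.001 -1.   ]
```

>>> play_rows --claw '[1,1,1]' --delta_pos '[[0.009,0,0.005],[0,0,0],[0,0,0]]' --delta_rot '[[0,0,0],[0,0,0],[0,0,0]]'

```text
time: 9.05
ee_pos: [0.5222, 0.3552, 0.1518]
eef_rot: [0.245, 0.828, -0.143, 0.484]
ft_force: [0.5, 0.9, -0.6]
width: 0.0277
grip_force: 40.0
```

>>> play_rows --claw '[1,1,1]' --delta_pos '[[0.0045,0,0.0025],[0,0,0],[0,0,0]]' --delta_rot '[[0,0,0],[0,0,0],[0,0,0]]'

```text
time: 9.35
ee_pos: [0.5222, 0.3552, 0.1508]
eef_rot: [0.245, 0.828, -0.143, 0.484]
ft_force: [0.3, -0.5, -1.2]
width: 0.0275
grip_force: 40.0
```

Estimated point z is now 5.4 mm. I continue in 1 mm steps.

>>> play_rows --claw '[1,1,1]' --delta_pos '[[0.0045,0,0.0025],[0,0,0],[0,0,0]]' --delta_rot '[[0,0,0],[0,0,0],[0,0,0]]'

```text
time: 9.65
ee_pos: [0.5224, 0.3553, 0.1507]
eef_rot: [0.245, 0.827, -0.143, 0.485]
ft_force: [-0.9, 0.4, 5.3]
width: 0.0276
grip_force: 40.0
```

>>> play_rows --claw '[1,1,1]' --delta_pos '[[0.0045,0,0.0025],[0,0,0],[0,0,0]]' --delta_rot '[[0,0,0],[0,0,0],[0,0,0]]'

```text
time: 9.95
ee_pos: [0.5226, 0.3554, 0.1506]
eef_rot: [0.245, 0.827, -0.143, 0.485]
ft_force: [-1.6, -0.7, 10.2]
width: 0.0275
grip_force: 40.0
```

Contact shows as 5 N, then 10 N. I ease off slightly, open the fingers and back out along the tool.

>>> play_rows --claw '[1,0.4,0.4,0.4,0.4,0.4,0.4]' --delta_pos '[[-0.006,0,-0.0035],[0,0,0],[0,0,0],[0,0,0],[0,0,0],[0,0,0],[0,0,0]]' --delta_rot '[[0,0,0],[0,0,0],[0,0,0],[0,0,0],[0,0,0],[0,0,0],[0,0,0]]'

```text
time: 10.65
ee_pos: [0.5221, 0.3552, 0.15]
eef_rot: [0.245, 0.828, -0.143, 0.484]
ft_force: [-0.1, -0.7, -0.2]
width: 0.0515
grip_force: 0.0
```

>>> play_rows --claw '[0.4,0.4,0.4,0.2,0,0]' --delta_pos '[[0,0,-0.08],[0,0,-0.12],[0,0,-0.12],[0,0,-0.15],[0,0,-0.15],[0,0,-0.1]]' --delta_rot '[[0,0,0],[0,0,0],[0,0,0],[0,0,0],[0,0,0],[0,0,0]]'

```text
time: 11.25
ee_pos: [0.4141, 0.4255, 0.2223]
eef_rot: [0.244, 0.828, -0.142, 0.484]
ft_force: [-0.4, 1.4, 0.2]
width: 0.0686
grip_force: 0.0
```

Run:
```python
from look import *
s=r.read_state();pickle.dump(s,open("s7.pkl","wb"));print(s["ee_pos"],s["joint_positions"].round(2),s["width"])
show("out1",[W[0],W[1],.12])
```

```text
[0.41405112 0.42553662 0.22227351] [-0.76  0.61 -0.83  1.65  1.24  1.87 -0.8 ] 0.06864094340591796
scene 392 281 0.24
top 144 163 0.24
```

View pics/out1.png

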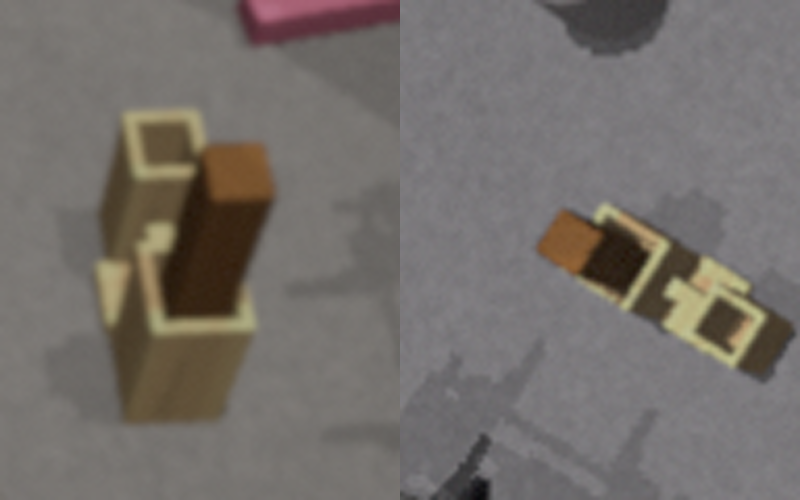

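The thick dibber now stands squarely in the wide tube, with its top face at about (238,172) in the scene crop. Next is the slim one.

```bash
python3 kin.py | head -3
python3 - <<'E'
from plan import *
s=pickle.load(open("s7.pkl","rb"));q0=s["joint_positions"]
ax=np.array([np.cos(np.radians(-111.5)),np.sin(np.radians(-111.5)),0]);C=np.array([.5243,-.3008,0]);org=C+.0275*ax+[0,0,.009]
G=C-.02*ax+[0,0,.009]
for xs in(1,-1):
  for t in(15,30,45):
    Rg=toolR(68.5,90+t)
    if xs<0:Rg=Rg*Ro.from_euler("z",np.pi)
    print("== xs",xs,"t",t)
    q,sm=check(q0,s,np.array([.55,.1,.3]),(Ro.from_euler("z",.35) * toolR(-71.5,90)) ,16,"mid")
    q,sa=check(q,sm,G+[0,0,.15],Rg,24,"above")
    qg,sg=check(q,sa,G,Rg,6,"grasp")
    rel=relmat(sg,org,-111.5)
    for H in(57,-33,147):
        p,R=toolfor(rel,H,[N[0],N[1],.13],.0925)
        q2,sb=check(q,sa,p,R,24,f"  H{H}")
        p,R=toolfor(rel,H,[N[0],N[1],.005],.0925);check(q2,sb,p,R,6,"    down")
E
```

```text
(np.float64(0.0002581205968292087), array([ 0.25320112,  0.45422986,  0.56186136,  0.33674913, -0.05233744,
        1.54771699, -0.09025945,  0.01473385,  0.00868879,  0.00876137,
        0.04524076, -0.01602079, -0.01853218,  0.04527597, -0.01292891]), (-1, -1, -1, -1))
== xs 1 t 15
mid max joint/row 0.094 err 0.000 margin 0.25 [ 0.45  0.24 -0.86  1.5   0.17  1.49  0.28]
above max joint/row 0.174 err 0.000 margin 0.01 [ 1.05  0.58 -1.11  1.6   0.77  1.45  2.59]
grasp max joint/row 0.034 err 0.000 margin 0.03 [ 0.97  0.75 -0.98  1.7   0.93  1.25  2.45]
  H57 max joint/row 0.598 err 1.006 margin 0.01 [ 1.37  1.61 -1.46  2.39  0.59  0.07  2.59]
    down max joint/row 0.055 err 0.854 margin 0.01 [ 1.26  1.29 -1.46  2.34  0.37  0.07  2.59]
  H-33 max joint/row 1.475 err 0.202 margin 0.01 [-0.98  0.33 -0.29  1.91  1.27  1.65 -0.75]
    down max joint/row 0.042 err 0.000 margin 0.42 [-1.    0.56 -0.27  1.93  1.32  1.61 -1.  ]
  H147 max joint/row 0.095 err 1.744 margin 0.01 [ 0.31  1.27 -1.46  1.16 -0.07  1.88  2.59]
    down max joint/row 0.037 err 1.940 margin 0.01 [ 0.37  1.43 -1.46  1.
[... 3574 characters left out ...]
7 [ 0.29  0.49 -0.34  1.62  0.86  1.49 -0.7 ]
grasp max joint/row 0.040 err 0.000 margin 0.59 [ 0.26  0.71 -0.3   1.66  0.94  1.34 -0.9 ]
  H57 max joint/row 0.102 err 0.000 margin 0.21 [ 0.42 -0.29 -0.6   2.07 -0.97  0.92 -0.31]
    down max joint/row 0.057 err 0.000 margin 0.18 [ 0.38 -0.07 -0.64  2.21 -1.09  0.64 -0.05]
  H-33 max joint/row 0.566 err 0.876 margin 0.01 [ 0.9  -0.49 -1.46  1.79  0.    1.05 -2.59]
    down max joint/row 0.047 err 1.144 margin 0.01 [ 0.87 -0.49 -1.46  2.01 -0.08  0.78 -2.59]
  H147 max joint/row 0.049 err 0.000 margin 0.31 [ 0.34  0.81 -1.16  1.33 -0.03  1.7   0.26]
    down max joint/row 0.026 err 0.000 margin 0.32 [ 0.33  0.92 -1.08  1.42  0.06  1.55  0.33]
```

```bash
cat > seq.py <<'E'
from plan import *
def seq(s,wps):
    q=s["joint_positions"]
    for p,R,n in wps:
        q,s2=check(q,s,np.array(p),R,n);rows(s,p,R,n);s=s2
    return q,s
ax=np.array([np.cos(np.radians(-111.5)),np.sin(np.radians(-111.5)),0]);C=np.array([.5243,-.3008,0]);org=C+.0275*ax+[0,0,.009]
G=C-.02*ax+[0,0,.009];Rg=toolR(68.5,120)*Ro.from_euler("z",np.pi)
E
python3 - <<'E'
from seq import *; from bench import r
s=r.read_state();R0=Ro.from_quat(s["eef_rot"])
seq(s,[(s["ee_pos"]+[-.02,.01,.1],R0,4),([.55,.1,.3],Ro.from_euler("z",.35)*toolR(-71.5,90),16),(G+[0,0,.12],Rg,16)])
E
```

```text
max joint/row 0.037 err 0.000 margin 0.11 [-0.77  0.5  -0.88  1.58  1.21  1.95 -0.68]
4 rows pos [-0.0951, -0.0027, -0.0857] rot [0.0, 0.0, 0.0] | per row mm 25.6 deg 0.00
 max joint/row 0.090 err 0.000 margin 0.16 [ 0.38  0.22 -0.76  1.5   0.14  1.48  0.31]
16 rows pos [-0.0916, -0.0471, 0.0644] rot [0.0035, 0.0208, 0.0059] | per row mm 24.3 deg 3.94
 max joint/row 0.057 err 0.000 margin 0.60 [ 0.38  0.43 -0.3   1.64  0.64  1.3  -0.53]
16 rows pos [-0.1062, -0.0234, 0.0836] rot [0.0055, -0.0094, 0.0204] | per row mm 27.4 deg 4.16
```

>>> play_rows --claw '[0,0,0,0,0,0,0,0]' --delta_pos '[[-0.09,0,-0.08],[-0.09,0,-0.08],[-0.09,0,-0.08],[-0.092,-0.047,0.064],[-0.092,-0.047,0.064],[-0.092,-0.047,0.064],[-0.092,-0.047,0.064],[-0.092,-0.047,0.064]]' --delta_rot '[[0,0,0],[0,0,0],[0,0,0],[0.0035,0.021,0.006],[0.0035,0.021,0.006],[0.0035,0.021,0.006],[0.0035,0.021,0.006],[0.0035,0.021,0.006]]'

```text
time: 12.15
ee_pos: [0.4635, 0.3309, 0.3258]
eef_rot: [0.317, 0.88, -0.1, 0.34]
ft_force: [1.7, 1.1, -1.0]
width: 0.0869
grip_force: 0.0
```

>>> play_rows --claw '[0,0,0,0,0,0,0,0]' --delta_pos '[[-0.092,-0.047,0.064],[-0.092,-0.047,0.064],[-0.092,-0.047,0.064],[-0.092,-0.047,0.064],[-0.092,-0.047,0.064],[-0.092,-0.047,0.064],[-0.092,-0.047,0.064],[-0.092,-0.047,0.064]]' --delta_rot '[[0.0035,0.021,0.006],[0.0035,0.021,0.006],[0.0035,0.021,0.006],[0.0035,0.021,0.006],[0.0035,0.021,0.006],[0.0035,0.021,0.006],[0.0035,0.021,0.006],[0.0035,0.021,0.006]]'

```text
time: 12.95
ee_pos: [0.5412, 0.1563, 0.302]
eef_rot: [0.412, 0.906, -0.027, 0.092]
ft_force: [0.1, -0.1, -0.4]
width: 0.087
grip_force: 0.0
```

Run:
```python
from seq import *; from bench import r
s=r.read_state();print(s["ee_pos"],s["joint_positions"].round(2))
seq(s,[(G+[0,0,.12],Rg,20)])
```

```text
[0.54115713 0.15631252 0.30201619] [ 0.21  0.16 -0.76  1.56  0.29  1.41  0.14]
 max joint/row 0.041 err 0.000 margin 0.66 [ 0.38  0.43 -0.3   1.64  0.64  1.3  -0.53]
20 rows pos [-0.0916, -0.0234, 0.0796] rot [0.0065, -0.005, 0.0163] | per row mm 24.7 deg 3.28
```

>>> play_rows --claw '[0,0,0,0,0,0,0,0]' --delta_pos '[[-0.092,-0.023,0.08],[-0.092,-0.023,0.08],[-0.092,-0.023,0.08],[-0.092,-0.023,0.08],[-0.092,-0.023,0.08],[-0.092,-0.023,0.08],[-0.092,-0.023,0.08],[-0.092,-0.023,0.08]]' --delta_rot '[[0.0065,-0.005,0.0163],[0.0065,-0.005,0.0163],[0.0065,-0.005,0.0163],[0.0065,-0.005,0.0163],[0.0065,-0.005,0.0163],[0.0065,-0.005,0.0163],[0.0065,-0.005,0.0163],[0.0065,-0.005,0.0163]]'

```text
time: 13.75
ee_pos: [0.5961, -0.0109, 0.213]
eef_rot: [0.591, 0.791, -0.108, 0.119]
ft_force: [0.0, 0.5, 0.3]
width: 0.087
grip_force: 0.0
```

>>> play_rows --claw '[0,0,0,0,0,0,0,0]' --delta_pos '[[-0.092,-0.023,0.08],[-0.092,-0.023,0.08],[-0.092,-0.023,0.08],[-0.092,-0.023,0.08],[-0.092,-0.023,0.08],[-0.092,-0.023,0.08],[-0.092,-0.023,0.08],[-0.092,-0.023,0.08]]' --delta_rot '[[0.0065,-0.005,0.0163],[0.0065,-0.005,0.0163],[0.0065,-0.005,0.0163],[0.0065,-0.005,0.0163],[0.0065,-0.005,0.0163],[0.0065,-0.005,0.0163],[0.0065,-0.005,0.0163],[0.0065,-0.005,0.0163]]'

```text
time: 14.55
ee_pos: [0.5736, -0.1963, 0.1504]
eef_rot: [0.739, 0.634, -0.182, 0.139]
ft_force: [0.1, -0.7, 0.7]
width: 0.0871
grip_force: 0.0
```

Run:
```python
from seq import *; from bench import r
s=r.read_state();print(s["ee_pos"],s["joint_positions"].round(2))
seq(s,[(G+[0,0,.09],Rg,6)])
```

```text
[ 0.57360374 -0.1962766   0.15035644] [ 0.33  0.41 -0.41  1.62  0.62  1.34 -0.43]
 max joint/row 0.025 err 0.000 margin 0.75 [ 0.39  0.47 -0.32  1.66  0.67  1.27 -0.57]
6 rows pos [-0.0489, -0.0156, 0.0746] rot [0.0043, -0.0032, 0.0107] | per row mm 18.1 deg 2.16
```

>>> play_rows --claw '[0,0,0,0,0,0,0]' --delta_pos '[[-0.049,-0.0156,0.075],[-0.049,-0.0156,0.075],[-0.049,-0.0156,0.075],[-0.049,-0.0156,0.075],[-0.049,-0.0156,0.075],[-0.049,-0.0156,0.075],[0,0,0]]' --delta_rot '[[0.0043,-0.0032,0.0107],[0.0043,-0.0032,0.0107],[0.0043,-0.0032,0.0107],[0.0043,-0.0032,0.0107],[0.0043,-0.0032,0.0107],[0.0043,-0.0032,0.0107],[0,0,0]]'

```text
time: 15.25
ee_pos: [0.5303, -0.2838, 0.0978]
eef_rot: [0.798, 0.543, -0.215, 0.145]
ft_force: [-0.0, -0.1, -0.6]
width: 0.0872
grip_force: 0.0
```

Run:
```python
from seq import *; from bench import r
s=r.read_state();print(s["ee_pos"],s["joint_positions"].round(2))
g=G.copy();g[2]=.009
seq(s,[(g,Rg,5)])
```

```text
[ 0.53027825 -0.28380138  0.09777177] [ 0.38  0.47 -0.32  1.68  0.67  1.28 -0.58]
 max joint/row 0.035 err 0.000 margin 0.73 [ 0.36  0.59 -0.29  1.69  0.73  1.15 -0.68]
5 rows pos [0.0462, 0.0008, 0.0758] rot [-0.0002, 0.0001, 0.0] | per row mm 17.8 deg 0.04
```

>>> play_rows --claw '[0,0,0,0,0,0,0]' --delta_pos '[[0.046,0.001,0.075],[0.046,0.001,0.075],[0.046,0.001,0.075],[0.046,0.001,0.075],[0.046,0.001,0.075],[0,0,0],[0,0,0]]' --delta_rot '[[0,0,0],[0,0,0],[0,0,0],[0,0,0],[0,0,0],[0,0,0],[0,0,0]]'

```text
time: 15.95
ee_pos: [0.5342, -0.2793, 0.0109]
eef_rot: [0.797, 0.545, -0.214, 0.145]
ft_force: [0.5, -0.1, -0.2]
width: 0.0868
grip_force: 0.0
```

Run:
```python
from seq import *; from bench import r
s=r.read_state();print(s["ee_pos"],s["ft_force"])
g=G.copy();g[2]=.0085
seq(s,[(g,Rg,1)])
```

```text
[ 0.53417596 -0.27934538  0.01087016] [ 0.46989449 -0.06134665 -0.16638355]
 max joint/row 0.023 err 0.000 margin 0.73 [ 0.37  0.59 -0.29  1.69  0.74  1.15 -0.69]
1 rows pos [-0.0096, -0.0067, 0.0192] rot [0.0001, -0.0001, 0.0012] | per row mm 4.5 deg 0.22
```

>>> play_rows --claw '[0,0.6,1,1,1,1,1]' --delta_pos '[[-0.009,-0.006,0.02],[0,0,0],[0,0,0],[0,0,0],[0,0,0],[0,0,0],[0,0,0]]' --delta_rot '[[0,0,0.001],[0,0,0],[0,0,0],[0,0,0],[0,0,0],[0,0,0],[0,0,0]]' --squeeze 35

```text
time: 16.65
ee_pos: [0.5319, -0.2823, 0.0087]
eef_rot: [0.798, 0.544, -0.213, 0.146]
ft_force: [0.7, -0.2, -0.1]
width: 0.0473
grip_force: 0.0
```

>>> play_rows --claw '[1,1,1,1,1,1,1]' --delta_pos '[[0,0,0],[0,0,0],[0,0,0],[0,0,0],[0,0,0],[0,0,0],[0,0,0]]' --delta_rot '[[0,0,0],[0,0,0],[0,0,0],[0,0,0],[0,0,0],[0,0,0],[0,0,0]]'

```text
time: 17.35
ee_pos: [0.5319, -0.2823, 0.0087]
eef_rot: [0.798, 0.544, -0.213, 0.146]
ft_force: [0.5, -0.7, 0.1]
width: 0.0175
grip_force: 35.0
```

Run:
```python
from seq import *; from bench import r
s=r.read_state();print(s["ee_pos"],s["ft_force"],s["width"],s["grip_force"])
rel=relmat(s,org,-111.5);pickle.dump(rel,open("rel_slim.pkl","wb"));print(rel[0].as_matrix().round(3).tolist(),rel[1].round(4))
R0=Ro.from_quat(s["eef_rot"]);p,R=toolfor(rel,147,[N[0],N[1],.14],.0925)
print(p,R.as_matrix().round(2).tolist())
seq(s,[(s["ee_pos"]+[0,0,.17],R0,6),(p,R,24)])
```

```text
[ 0.53189255 -0.28232303  0.00871068] [ 0.48986363 -0.6627606   0.08816712] 0.01751786551174813 34.99657452106476
[[-0.866, 0.001, -0.499], [-0.0, 1.0, 0.001], [0.499, 0.001, -0.866]] [-0.0413  0.      0.0235]
[0.47855724 0.29285801 0.27997381] [[-0.42, 0.55, -0.73], [0.27, 0.84, 0.47], [0.87, 0.0, -0.5]]
 max joint/row 0.043 err 0.000 margin 0.68 [ 0.41  0.38 -0.35  1.6   0.62  1.38 -0.48]
6 rows pos [-0.0708, 0.0001, -0.1227] rot [0.0, 0.0, 0.0] | per row mm 28.3 deg 0.00
 max joint/row 0.050 err 0.000 margin 0.28 [ 0.32  0.9  -1.07  1.28 -0.21  1.78  0.31]
24 rows pos [0.1424, 0.0138, 0.0052] rot [0.0052, 0.0172, -0.0192] | per row mm 28.6 deg 4.73
```

Run:
```python
from seq import *; from bench import r
s=r.read_state();rel=pickle.load(open("rel_slim.pkl","rb"))
R0=Ro.from_quat(s["eef_rot"]);p,R=toolfor(rel,147,[N[0],N[1],.22],.0925);p2,_=toolfor(rel,147,[N[0],N[1],.005],.0925)
A=s["ee_pos"]+[0,0,.2]
seq(s,[(A,R0,6),(p,R,24),(p2,R,10)])
n=24;w=(R0.inv()*R).as_rotvec()/n;Rd=Ro.from_rotvec(w).as_matrix();S=sum(np.linalg.matrix_power(Rd,k) for k in range(n));pd=np.linalg.solve(S,R0.inv().apply(p-A))
x=A;Rc=R0
for k in range(n):
    x=x+Rc.apply(pd);Rc=Rc*Ro.from_rotvec(w)
    if k%3==2:print(k,"tcp",x.round(3),"point",(x+Rc.apply(rel[1]+rel[0].apply([.0925,0,0]))).round(3),"wrist",(x-Rc.apply([0,0,.3])).round(2))
```

```text
max joint/row 0.049 err 0.000 margin 0.64 [ 0.42  0.35 -0.35  1.57  0.61  1.42 -0.45]
6 rows pos [-0.0832, 0.0002, -0.1444] rot [0.0, 0.0, 0.0] | per row mm 33.3 deg 0.00
 max joint/row 0.047 err 0.000 margin 0.19 [ 0.3   0.81 -1.06  1.21 -0.3   1.87  0.26]
24 rows pos [0.1448, 0.0096, -0.0056] rot [0.0052, 0.0172, -0.0192] | per row mm 29.1 deg 4.73
 max joint/row 0.024 err 0.000 margin 0.21 [ 0.29  1.01 -0.95  1.34 -0.14  1.65  0.45]
10 rows pos [-0.0931, -0.0, 0.0537] rot [0.0, 0.0, 0.0] | per row mm 21.5 deg 0.00
2 tcp [ 0.561 -0.209  0.172] point [ 0.527 -0.343  0.149] wrist [ 0.62 -0.12  0.45]
5 tcp [ 0.579 -0.127  0.15 ] point [ 0.56  -0.257  0.102] wrist [ 0.64 -0.08  0.44]
8 tcp [ 0.584 -0.04   0.144] point [ 0.578 -0.16   0.072] wrist [ 0.67 -0.04  0.43]
11 tcp [0.578 0.046 0.155] point [ 0.581 -0.057  0.061] wrist [ 0.68 -0.    0.43]
14 tcp [0.562 0.126 0.184] point [0.571 0.045 0.071] wrist [0.69 0.04 0.44]
17 tcp [0.538 0.197 0.229] point [0.548 0.141 0.102] wrist [0.7  0.08 0.46]
20 tcp [0.509 0.253 0.289] point [0.517 0.225 0.152] wrist [0.7  0.12 0.48]
23 tcp [0.479 0.293 0.36 ] point [0.479 0.293 0.22 ] wrist [0.7  0.15 0.51]
```

>>> play_rows --claw '[1,1,1,1,1,1,1]' --delta_pos '[[-0.05,0,-0.087],[-0.09,0,-0.156],[-0.09,0,-0.156],[-0.09,0,-0.156],[-0.09,0,-0.156],[-0.09,0,-0.156],[-0.09,0,-0.156]]' --delta_rot '[[0,0,0],[0,0,0],[0,0,0],[0,0,0],[0,0,0],[0,0,0],[0,0,0]]'

```text
time: 18.05
ee_pos: [0.5312, -0.2819, 0.248]
eef_rot: [0.798, 0.544, -0.213, 0.146]
ft_force: [0.3, -0.4, -0.9]
width: 0.0178
grip_force: 35.0
```

```bash
cat > nx.py <<'E'
import sys
from seq import *; from bench import r
s=r.read_state();rel=pickle.load(open("rel_slim.pkl","rb"));print(s["ee_pos"],s["width"],s["joint_positions"].round(2))
p,R=toolfor(rel,147,[N[0],N[1],float(sys.argv[1])],.0925);seq(s,[(p,R,int(sys.argv[2]))])
Rr=Ro.from_quat(s["eef_rot"]);print("point",s["ee_pos"]+Rr.apply(rel[1]+rel[0].apply([.0925,0,0])))
E
python3 nx.py .2 24
```

```text
[ 0.53124196 -0.28193666  0.24803572] 0.01780677674112453 [ 0.39  0.33 -0.34  1.53  0.6   1.5  -0.42]
 max joint/row 0.057 err 0.000 margin 0.21 [ 0.3   0.81 -1.02  1.23 -0.31  1.85  0.29]
24 rows pos [0.1418, 0.0147, 0.0072] rot [0.0052, 0.0172, -0.0192] | per row mm 28.5 deg 4.73
point [ 0.48004553 -0.41221187  0.2482451 ]
```

>>> play_rows --claw '[1,1,1,1,1,1,1,1]' --delta_pos '[[0.142,0.0147,0.007],[0.142,0.0147,0.007],[0.142,0.0147,0.007],[0.142,0.0147,0.007],[0.142,0.0147,0.007],[0.142,0.0147,0.007],[0.142,0.0147,0.007],[0.142,0.0147,0.007]]' --delta_rot '[[0.0052,0.0172,-0.0192],[0.0052,0.0172,-0.0192],[0.0052,0.0172,-0.0192],[0.0052,0.0172,-0.0192],[0.0052,0.0172,-0.0192],[0.0052,0.0172,-0.0192],[0.0052,0.0172,-0.0192],[0.0052,0.0172,-0.0192]]'

```text
time: 18.85
ee_pos: [0.5865, -0.0796, 0.1633]
eef_rot: [0.68, 0.722, -0.101, -0.08]
ft_force: [0.3, 0.6, -0.7]
width: 0.0181
grip_force: 35.0
```

>>> play_rows --claw '[1,1,1,1,1,1,1,1]' --delta_pos '[[0.142,0.0147,0.007],[0.142,0.0147,0.007],[0.142,0.0147,0.007],[0.142,0.0147,0.007],[0.142,0.0147,0.007],[0.142,0.0147,0.007],[0.142,0.0147,0.007],[0.142,0.0147,0.007]]' --delta_rot '[[0.0052,0.0172,-0.0192],[0.0052,0.0172,-0.0192],[0.0052,0.0172,-0.0192],[0.0052,0.0172,-0.0192],[0.0052,0.0172,-0.0192],[0.0052,0.0172,-0.0192],[0.0052,0.0172,-0.0192],[0.0052,0.0172,-0.0192]]'

```text
time: 19.65
ee_pos: [0.5588, 0.1411, 0.1951]
eef_rot: [0.488, 0.821, 0.022, -0.296]
ft_force: [0.1, 0.4, -2.2]
width: 0.0174
grip_force: 35.0
```

```bash
python3 nx.py .2 8
```

```text
[0.55883564 0.14106501 0.19507653] 0.017431139562862505 [ 0.34  0.71 -0.73  1.24 -0.03  1.71  0.16]
 max joint/row 0.064 err 0.000 margin 0.20 [ 0.28  0.8  -0.99  1.23 -0.33  1.86  0.31]
8 rows pos [0.1419, 0.0144, 0.0065] rot [0.0051, 0.0172, -0.019] | per row mm 28.6 deg 4.70
point [0.56863736 0.06793495 0.07612835]
```

>>> play_rows --claw '[1,1,1,1,1,1,1,1]' --delta_pos '[[0.142,0.0145,0.0065],[0.142,0.0145,0.0065],[0.142,0.0145,0.0065],[0.142,0.0145,0.0065],[0.142,0.0145,0.0065],[0.142,0.0145,0.0065],[0.142,0.0145,0.0065],[0.142,0.0145,0.0065]]' --delta_rot '[[0.0051,0.0172,-0.019],[0.0051,0.0172,-0.019],[0.0051,0.0172,-0.019],[0.0051,0.0172,-0.019],[0.0051,0.0172,-0.019],[0.0051,0.0172,-0.019],[0.0051,0.0172,-0.019],[0.0051,0.0172,-0.019]]'

```text
time: 20.45
ee_pos: [0.4789, 0.2931, 0.3398]
eef_rot: [0.247, 0.83, 0.142, -0.48]
ft_force: [0.2, -0.0, -0.8]
width: 0.0175
grip_force: 35.0
```

```bash
python3 nx.py .13 4
```

```text
[0.47892405 0.29305955 0.33984738] 0.017520411038413418 [ 0.28  0.82 -0.96  1.11 -0.34  1.91  0.3 ]
 max joint/row 0.131 err 0.000 margin 0.22 [ 0.28  0.85 -0.95  1.29 -0.28  1.79  0.39]
4 rows pos [-0.0756, -0.0004, 0.0438] rot [-0.0, -0.0, -0.0001] | per row mm 17.5 deg 0.02
point [0.4790274  0.29284813 0.19987347]
```

>>> play_rows --claw '[1,1,1,1,1,1,1]' --delta_pos '[[-0.076,0,0.044],[-0.076,0,0.044],[-0.076,0,0.044],[-0.076,0,0.044],[0,0,0],[0,0,0],[0,0,0]]' --delta_rot '[[0,0,0],[0,0,0],[0,0,0],[0,0,0],[0,0,0],[0,0,0],[0,0,0]]'

```text
time: 21.15
ee_pos: [0.4794, 0.293, 0.2684]
eef_rot: [0.248, 0.83, 0.142, -0.48]
ft_force: [0.2, 0.3, -0.7]
width: 0.0181
grip_force: 35.0
```

```bash
python3 nx.py .035 6; python3 -c "
from look import *
show('up2',[N[0],N[1],.17])"
```

```text
[0.47939227 0.29298395 0.26841212] 0.01808597761010578 [ 0.29  0.87 -0.93  1.19 -0.28  1.83  0.37]
 max joint/row 0.106 err 0.000 margin 0.29 [ 0.27  0.95 -0.9   1.34 -0.21  1.69  0.47]
6 rows pos [-0.0672, -0.0003, 0.0394] rot [0.0001, 0.0, -0.0002] | per row mm 15.6 deg 0.04
point [0.47943762 0.29243771 0.12843909]
scene 389 233 0.24
top 166 178 0.24
```

View pics/up2.png

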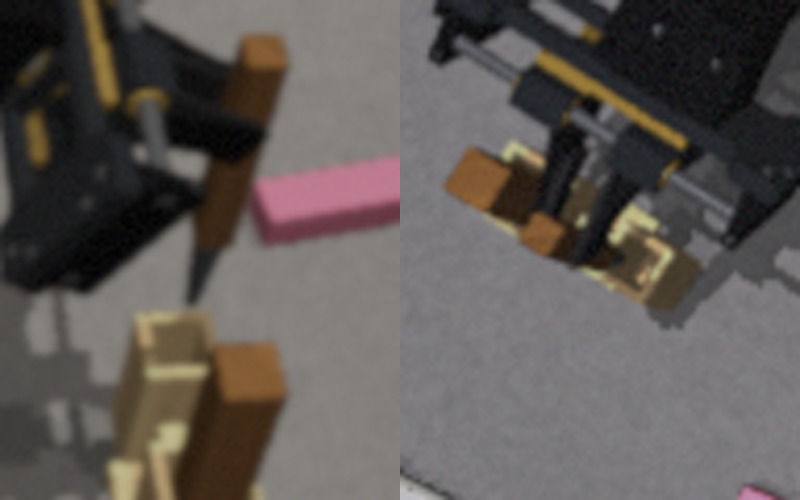

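The slim dibber hangs upright over the narrow tube. In the scene crop its tip is at about (192,303), and the top-view handle end is at about (543,235).

Run:
```python
from plan import *
S=pickle.load(open("scene1.pkl","rb"));T=pickle.load(open("top1.pkl","rb"))
k=.24;f=lambda a,o:(np.array(a)+.5)*k-.5+o
so=(389,233);to=(166,178)
a=plane(S,f([(238,35),(284,36),(288,68),(242,71)],so),.3134).mean(0);b=plane(T,f([(138,211),(168,232),(148,258),(119,239)],to),.3134).mean(0)
print("tail: scene",a,"-N",(a[:2]-[.4793,.2934]).round(4),"top",b,"-N",(b[:2]-[.4783,.292]).round(4))
t=plane(S,f([(192,303)],so),.1285)[0];print("tip scene",t,(t[:2]-[.4793,.2934]).round(4))
```

```text
tail: scene [0.48047999 0.2935701  0.3134    ] -N [0.0012 0.0002] top [0.47785372 0.29123244 0.3134    ] -N [-0.0004 -0.0008]
tip scene [0.47788117 0.29331778 0.1285    ] [-0.0014 -0.0001]
```

Aligned to within about 1.5 mm, so I lower it.

>>> play_rows --claw '[1,1,1,1,1,1,1,1]' --delta_pos '[[-0.067,0,0.039],[-0.067,0,0.039],[-0.067,0,0.039],[-0.067,0,0.039],[-0.067,0,0.039],[-0.045,0,0.026],[0,0,0],[0,0,0]]' --delta_rot '[[0,0,0],[0,0,0],[0,0,0],[0,0,0],[0,0,0],[0,0,0],[0,0,0],[0,0,0]]'

```text
time: 22.05
ee_pos: [0.4788, 0.2929, 0.18]
eef_rot: [0.248, 0.829, 0.142, -0.48]
ft_force: [0.4, 0.2, -0.1]
width: 0.0173
grip_force: 35.0
```

```bash
python3 nx.py .015 6; python3 st.py slim .0925
```

```text
[0.47878615 0.29288289 0.18003276] 0.017311290355531674 [ 0.28  0.95 -0.9   1.25 -0.22  1.73  0.46]
 max joint/row 0.082 err 0.000 margin 0.37 [ 0.27  0.97 -0.89  1.34 -0.2   1.67  0.49]
6 rows pos [-0.018, -0.0001, 0.0106] rot [0.0, -0.0, -0.0002] | per row mm 4.2 deg 0.05
point [0.47870269 0.29232085 0.04005981]
22.05 tcp [0.47878615 0.29288289 0.18003276] F [ 0.42  0.24 -0.14] M [-0.57 -1.11 -0.03] w 0.0173
point [0.47870269 0.29232085 0.04005981] axis [-0.002 -0.003 -1.   ]
```

>>> play_rows --claw '[1,1,1,1,1]' --delta_pos '[[-0.018,0,0.0106],[-0.018,0,0.0106],[-0.018,0,0.0106],[0,0,0],[0,0,0]]' --delta_rot '[[0,0,0],[0,0,0],[0,0,0],[0,0,0],[0,0,0]]'

```text
time: 22.55
ee_pos: [0.4786, 0.2927, 0.1672]
eef_rot: [0.249, 0.829, 0.141, -0.48]
ft_force: [0.3, 0.4, -0.4]
width: 0.0175
grip_force: 35.0
```

>>> play_rows --claw '[1,1,1,1,1,1]' --delta_pos '[[-0.018,0,0.0106],[-0.018,0,0.0106],[-0.018,0,0.0106],[-0.009,0,0.005],[0,0,0],[0,0,0]]' --delta_rot '[[0,0,0],[0,0,0],[0,0,0],[0,0,0],[0,0,0],[0,0,0]]'

```text
time: 23.15
ee_pos: [0.4785, 0.2928, 0.1526]
eef_rot: [0.249, 0.829, 0.141, -0.48]
ft_force: [0.1, -0.4, -1.0]
width: 0.0174
grip_force: 35.0
```

```bash
python3 st.py slim .0925
```

```text
23.15 tcp [0.47849363 0.29277545 0.15264371] F [ 0.09 -0.42 -0.95] M [-0.58 -1.09  0.03] w 0.0174
point [0.47841498 0.29215167 0.01267102] axis [-0.002 -0.003 -1.   ]
```

>>> play_rows --claw '[1,1,1,1]' --delta_pos '[[-0.011,0,0.0062],[-0.011,0,0.0062],[0,0,0],[0,0,0]]' --delta_rot '[[0,0,0],[0,0,0],[0,0,0],[0,0,0]]'

```text
time: 23.55
ee_pos: [0.4785, 0.2927, 0.1475]
eef_rot: [0.249, 0.829, 0.141, -0.48]
ft_force: [0.0, 1.0, -0.9]
width: 0.0175
grip_force: 35.0
```

>>> play_rows --claw '[1,1,1]' --delta_pos '[[-0.0065,0,0.0038],[0,0,0],[0,0,0]]' --delta_rot '[[0,0,0],[0,0,0],[0,0,0]]'

```text
time: 23.85
ee_pos: [0.4785, 0.2927, 0.1461]
eef_rot: [0.249, 0.829, 0.141, -0.48]
ft_force: [1.1, 0.4, -1.5]
width: 0.0175
grip_force: 35.0
```

>>> play_rows --claw '[1,1,1]' --delta_pos '[[-0.0044,0,0.0025],[0,0,0],[0,0,0]]' --delta_rot '[[0,0,0],[0,0,0],[0,0,0]]'

```text
time: 24.15
ee_pos: [0.4785, 0.2926, 0.145]
eef_rot: [0.249, 0.829, 0.141, -0.48]
ft_force: [0.5, 0.7, -0.5]
width: 0.0177
grip_force: 35.0
```

>>> play_rows --claw '[1,1,1]' --delta_pos '[[-0.0044,0,0.0025],[0,0,0],[0,0,0]]' --delta_rot '[[0,0,0],[0,0,0],[0,0,0]]'

```text
time: 24.45
ee_pos: [0.4785, 0.2927, 0.144]
eef_rot: [0.249, 0.829, 0.141, -0.48]
ft_force: [0.4, 0.1, 0.0]
width: 0.0177
grip_force: 35.0
```

>>> play_rows --claw '[1,1,1]' --delta_pos '[[-0.0044,0,0.0025],[0,0,0],[0,0,0]]' --delta_rot '[[0,0,0],[0,0,0],[0,0,0]]'

```text
time: 24.75
ee_pos: [0.4785, 0.2928, 0.1434]
eef_rot: [0.248, 0.829, 0.142, -0.48]
ft_force: [0.6, 0.6, 3.1]
width: 0.0178
grip_force: 35.0
```

Contact is starting at 3 N. I add half a millimetre to confirm it.

>>> play_rows --claw '[1,1,1]' --delta_pos '[[-0.003,0,0.0017],[0,0,0],[0,0,0]]' --delta_rot '[[0,0,0],[0,0,0],[0,0,0]]'

```text
time: 25.05
ee_pos: [0.4785, 0.293, 0.1433]
eef_rot: [0.248, 0.829, 0.142, -0.48]
ft_force: [0.3, -0.5, 7.2]
width: 0.0175
grip_force: 35.0
```

The floor is felt at 7 N. I ease off, open partly (the thick dibber is alongside) and back out.

>>> play_rows --claw '[1,0.55,0.55,0.55,0.55,0.55,0.55]' --delta_pos '[[0.0035,0,-0.002],[0,0,0],[0,0,0],[0,0,0],[0,0,0],[0,0,0],[0,0,0]]' --delta_rot '[[0,0,0],[0,0,0],[0,0,0],[0,0,0],[0,0,0],[0,0,0],[0,0,0]]'

```text
time: 25.75
ee_pos: [0.4785, 0.2926, 0.1431]
eef_rot: [0.249, 0.829, 0.141, -0.48]
ft_force: [0.3, -0.0, 0.1]
width: 0.0386
grip_force: 0.0
```

>>> play_rows --claw '[0.55,0.55,0.55,0.55,0.55,0.55,0.55]' --delta_pos '[[0,0,-0.06],[0,0,-0.1],[0,0,-0.12],[0,0,-0.12],[0,0,-0.12],[0,0,-0.1],[0,0,0]]' --delta_rot '[[0,0,0],[0,0,0],[0,0,0],[0,0,0],[0,0,0],[0,0,0],[0,0,0]]'

```text
time: 26.45
ee_pos: [0.5709, 0.2325, 0.2062]
eef_rot: [0.25, 0.83, 0.143, -0.479]
ft_force: [0.2, 0.7, -0.6]
width: 0.039
grip_force: 0.0
```

Run:
```python
from look import *
s=r.read_state();print(s["ee_pos"],s["ft_force"],s["joint_vel"].round(3),s["time"])
c=r.camera("scene");d=r.camera("top")
a=c["pixels"][230:400,370:500,::-1];b=cv2.resize(d["pixels"][60:320,100:540,::-1],(480,284))
o=np.zeros((570,800,3),np.uint8);o[:418,:320]=cv2.resize(a,(320,418));o[:284,320:]=b;cv2.imwrite("pics/end.png",o)
```

```text
[0.57093244 0.23248574 0.20624133] [ 0.23123205  0.66902494 -0.63137129] [-0.    -0.008 -0.008  0.093 -0.003 -0.056  0.008] 26.45
```

View pics/end.png

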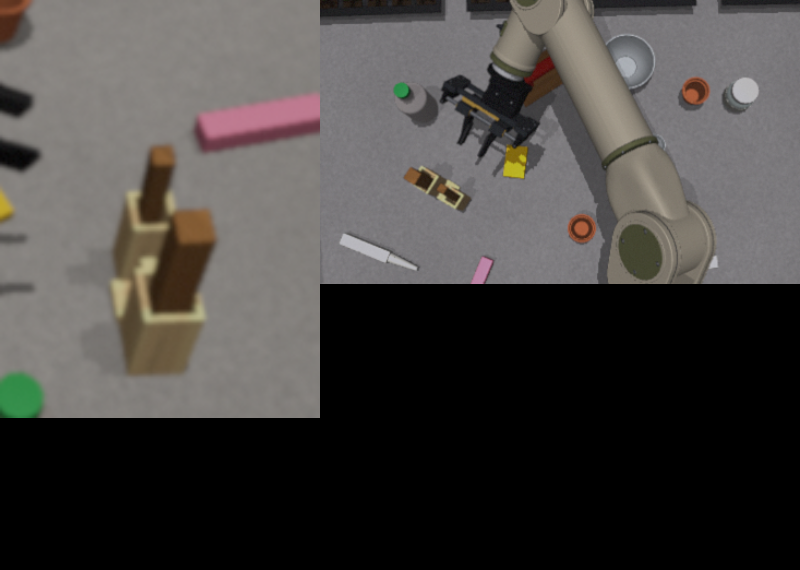

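Both dibbers stand in their tubes, at about (160,190) and (185,260) in the scene crop. The arm is clear of everything and the other things look unmoved.

```bash
python3 -c "
from bench import r
print(r.close_job())"
```

```text
the job is handed in; nothing more can be done
None
```

Both dibbers stand point down in the holder, the thick one in the wide tube and the slim one in the narrow tube. Each was lowered until its point was felt on the floor (10 N and 7 N) before release. The job was handed in at about 26.5 s; no verdict came back.

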